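# Load the cover boards into the squaring jig clamp and weight them

### The job

The freshly covered book boards on the drying tray must not be touched by the gripper: pick up the cranked lifter from the cutting mat, slide its blade under each board, lift it, and stack all the boards squarely, the same face down as now, between the stops of the squaring jig while its clamp is still open. Then lay the lifter flat on the cutting mat again and turn the jig's cam knob clockwise until the sprung jaw's roller drops into the notch and the jaw holds the stack. Last, set the iron weight upright on the middle of the stack, its long side along the boards' long side, so that they dry flat; leave the other things on the table where they are.

Things in the scene. Friction and masses are not known exactly. Their poses are not given: they have to be found in the camera images.
- board1_mid (a point): centre (half-way up) of a dark cloth-covered book board with a bare grey-brown middle on top: 90 mm along its x, 110 along its y, 6 thick, about 65 g. The lower half of its edges is bevelled: 3 mm high, 6 mm inwards, so a thin blade pushed along the tray wedges under it once the board is against the rim. 2 or 3 boards are present (None if absent)
- board2_mid (a point): centre (half-way up) of a dark cloth-covered book board with a bare grey-brown middle on top: 90 mm along its x, 110 along its y, 6 thick, about 65 g. The lower half of its edges is bevelled: 3 mm high, 6 mm inwards, so a thin blade pushed along the tray wedges under it once the board is against the rim. 2 or 3 boards are present (None if absent)
- board3_mid (a point): centre (half-way up) of a dark cloth-covered book board with a bare grey-brown middle on top: 90 mm along its x, 110 along its y, 6 thick, about 65 g. The lower half of its edges is bevelled: 3 mm high, 6 mm inwards, so a thin blade pushed along the tray wedges under it once the board is against the rim. 2 or 3 boards are present (None if absent)
- tray: grey metal drying tray, fixed, 165 mm (x) by 404 mm (y), origin under its centre, x away from the robot; floor 3 mm thick, far and end rims 14 mm higher, open towards the robot. The boards lie on it side by side along y, bevelled face down, x roughly along the tray's x, far edges 5 to 25 mm from the far rim, and slide when pushed
- tray_rim (a point): middle of the inner face of the tray's far rim, at floor level (3 mm above the table); x away from the robot, square to the rim, y along the rim
- lifter: cranked lifter (spatula), 130 g. Origin: centre of the underside of its steel blade; x to the tip, z up. Blade 70 mm wide, 2 thick, x from -44 to +50, ground to 1 mm at the tip; lies stably on it. A 22 mm wide neck rises from (x -44, z 0) to (x -61, z 43). Wooden handle parallel to the blade: x -58 to -158, 18 wide (y), 22 high, underside at z 35
- lifter_grip (a point): place to grip the lifter, in the middle of the handle's section (lifter x -85, y 0, z 46 mm), same axes as the lifter; grip it from above across its 18 mm width
- lifter_tip (a point): middle of the lower edge of the blade's tip (lifter x 50, z 0)
- mat: green cutting mat with a white grid, 170 mm (x) by 360 mm (y), 3 mm thick, fixed; origin under its centre. The lifter starts on it and goes back on it
- jig_seat (a point): middle of the boards' place in the plywood squaring jig, on top of its bed (12 mm above the table); x away from the robot, y left. Aluminium stops stand 24 mm above the bed, with lips flared outwards up to 35 mm. Their faces: back at x = +50 mm, right at y = -60, front at x = -50, jaw (left) at y = +60 while open: 5 mm of play each way. Boards are stacked there
- jig: the fixed jig; origin under jig_seat, same axes. It has two front stops, each 14 mm wide, at y = 43 to 57 and -57 to -43 mm, 8 mm thick: 86 mm free between them for the lifter's blade. They hold the board back when the blade is drawn out towards the robot
- jaw (a joint): travel (m) of the sprung jaw towards the stack: about 0 while the cam holds it open, 0.010 when the roller has dropped into the notch and the jaw presses the boards against the right-hand stop (0.012 with no board). Spring about 7 N. Face 66 mm wide, its top 28 mm above the bed
- cam (a joint): angle of the cam knob (rad), growing clockwise as seen from above; 0.2 to 1.2 at the start. The notch meets the roller at 2.4, where the roller drops in and stops the turning; friction 0.08 N m
- cam_grip (a point): centre of the cam knob's black bar grip (half-way up), on the cam's vertical axis, at jig y = 140 mm and 34 mm above the bed. Bar 56 mm long (along this point's x, turning with the knob), 14 wide, 30 high. Under it the steel cam, a notched disc of 28 mm radius, its top 17 mm above the bed
- roller (a point): axis of the jaw's brass roller, 12 mm across, which runs on the cam's rim on its left side (+y of the jig)
- weight: iron weight, 0.8 kg: a dark block 50 mm (x) by 80 mm (y), 28 high; origin under its centre. On top a black round bar handle along y on two posts
- weight_grip (a point): middle of the weight's handle bar, 55 mm above the weight's underside; the bar is 12 mm thick, along y, 48 mm free between its posts; same axes as the weight
- jar: bystander: clear jar with a black lid, 60 mm across, 55 mm high; origin under its centre
- square: bystander: small try square lying flat, dark wooden stock 100 mm long and steel blade 80 mm long, 12 mm high; origin under its middle
- folder: bystander: flat cream bone folder, 140 by 20 by 4 mm; origin under its middle
- notebook: bystander: white spiral notebook, 150 by 107 by 11 mm; origin under its centre
- tape: bystander: roll of cream paper tape lying flat, 90 mm across, 22 mm high; origin under its centre
- pencil: bystander: green pencil, 170 mm long, 7 mm thick; origin under its middle
Mind the look-alikes: they are no part of the job. What is shaped like the weight but purple or yellow is not meant.

How it is judged:
By the outcome, as a careful person would: the job done as asked, in the order asked, and still so for the second after the job is handed in, with the robot touching nothing.
Of board1, board2, board3 only 2 to 3 are there at a start; the rules pass over those that are not, and their reading is None.
At some moment in a run one of board1, board2, board3, lifter, weight may be knocked a few centimetres aside while the robot is not near it.
It also fails if it takes over 210 s, if anything falls off the work surface, if the arm or the gripper's body presses on something with over 40 N, if the wrist force passes 120 N, or if a joint passes its speed limit or range.

### The arm

A 7-joint arm with a two-finger parallel gripper is mounted at the origin on the work surface. World frame = base frame: x ahead of the robot, y to its left, z up, the work surface at z = 0. Lengths are in m, angles in rad, forces in N, time in s.
With the tool pointing down it reaches from about 0.425 to 0.875 m from the base axis. Payload 4.7 kg.
Tool frame: the origin (TCP) lies where the fingers leave the gripper's body, on its centre line; the fingertips stand 70 mm ahead of it and the grasp point (between the pads) lies 51 mm ahead of it; z points along the fingers, y is the line along which they close (so a half turn about z gives the same grasp; the last joint's range is limited). The gripper opens to 87 mm and grips with 3 to 60 N. Pads are 19 mm wide; open, the fingers measure 117 mm over their backs; the gripper's body (75 mm by 190 mm) begins 51 mm behind the grasp point.
Start: joints at [-1.15, 0.321, -0.07, 1.45, 0.023, 1.371, -0.057], TCP at [0.257, 0.597, 0.292] pointing down, gripper open.
Joint ranges: [-2.86, 2.86], [-0.3, 2.09], [-1.38, 1.24], [0.06, 2.45], [-1.56, 4.7], [0.09, 2.05], [-2.69, 2.69]. Speed limits (rad/s): [2.57, 2.57, 3.14, 3.14, 3.14, 3.14, 3.14].

### API

Orientations are given as a rotation vector (axis times angle).
In Python, from bench import ctrl gives the robot as it stands.
- The arm moves only by the tool play_rows, never from a script. Its argument "increments" is a list that holds one entry, the list of rows, each a list of 7 numbers: the shift along the tool's x, y, z as a fraction of full scale, then the turn, a rotation vector about the tool's x, y, z as a fraction of full scale, then the gripper command: -1 is shut, 1 is fully open, values between are in proportion. A call has 1 to 8 rows; each row is the pose to reach, as a shift and turn from the pose commanded when the call began, along the tool's axes at that moment; what a row does not reach only later rows make up. Full scale, the value 1, is 0.1 m for a shift and 90 degrees for a turn. A row lasts 1/10 s, in which the tool goes at most 50 mm and 8.59 degrees, less where a joint would pass 70% of its speed; a pose out of reach is approached as far as the arm can. A call with a number of a shift or a turn outside -1 to 1 is refused whole. A call with a gripper value outside its range is refused whole. The fingers move at their own pace and stop on an object; "squeeze" is the grip in N (left out, the last holds). Time passes only in rows, so rows that repeat a pose let the fingers close. It gives the time, the measured TCP pose, the force, the opening and the grip force at its end, in the units of the state.
- ctrl.get_state(): the state, without advancing time (a new reading comes with each control period).
- ctrl.get_image(name): name is "scene" or "top" or "wrist"; returns the picture (480x640x3 uint8, red, green, blue); there is no depth.
- ctrl.get_calibration(name): a dict with "vertical_fov" (degrees; the focal length in pixels is half the picture's height over the tangent of half this angle, whatever the lens; pixels are square), "cx", "cy" (the principal point, pixels), "dist_coeffs" ([k1, k2, p1, p2, k3] as OpenCV has them; the pictures are not rectified), "R" (3x3) and "t" (3): a world point X has camera coordinates R X + t; the wrist camera has in their place "T_tool_cam" (4x4, takes a point from camera to tool coordinates, whose origin is the TCP and whose axes are the flange's). Camera axes: x right, y down, z forward; pixel columns grow to the right and rows downward; lengths in m; the calibration is good to about 2 mm. A picture is of the moment at which its call begins: read the wrist's pose just before it. get_calibration takes no time and is no camera call.
- ctrl.close_job(): hands the job in; it is judged then, once.
The state is a dict: "time": time; "joint_positions": joint angles; "qd": joint speeds; "joint_torque": joint torques, N m; "position": TCP position; "tool_rot": TCP orientation; "ft_force": force on the tool from outside, world axes, zero at the start; "torque": the same for the moment, N m; "grip_width": opening from 0.0 (shut) to 1.0 (fully open); "grip_force": force on a finger pad.
Only numpy, scipy, OpenCV 4.12 (cv2) and the standard library are available. Lean on these libraries where they do the work, as an engineer would, in place of code of your own. Each camera call takes 0.05 s, during which the arm holds its last target. There are 200 camera calls.

## Working session

There is one attempt and no reset: what is moved stays moved. The work goes in short steps, Python scripts to look and compute and a tool call to move; the robot and the scene stay as the last step left them, time stands still between calls to the robot, and variables do not carry over. Pictures are saved under pics/ and viewed, at most 14 in all, crops included, and the job is handed in when it is done.

Besides the shell and the picture viewer there is one more tool, called in YAML: its name, and indented under it one key for each argument. play_rows: Moves the arm, as the interface text tells. Shift numbers are shares of 0.1 m and turn numbers shares of 90 degrees, none past 1 either way. Its arguments: {"type":"object","properties":{"increments":{"type":"array"},"squeeze":{"type":"number"}},"required":["increments"]}

```bash
ls; mkdir -p pics
python3 - <<'E'
from bench import ctrl
import cv2,numpy as np
s=ctrl.get_state(); print({k:np.round(v,3).tolist() for k,v in s.items()})
for n in ['scene','top']:
    c=ctrl.get_calibration(n); print(n,{k:np.round(v,4).tolist() for k,v in c.items()})
    cv2.imwrite(f'pics/{n}0.png',ctrl.get_image(n)[:,:,::-1])
print({k:np.round(v,4).tolist() for k,v in ctrl.get_calibration('wrist').items()})
E
```

```text
pics
{'time': 0.0, 'joint_positions': [-1.15, 0.322, -0.07, 1.452, 0.023, 1.371, -0.057], 'qd': [0.001, 0.0, 0.001, -0.0, -0.001, -0.002, 0.0], 'joint_torque': [-0.0, -49.129, -0.404, -31.252, -0.064, 0.044, 0.0], 'position': [0.257, 0.597, 0.291], 'tool_rot': [-0.635, -3.077, 0.003], 'ft_force': [-0.164, 0.098, -0.125], 'torque': [-0.01, -0.014, -0.014], 'grip_force': 0.0, 'grip_width': 0.997}
scene {'vertical_fov': 56.6968, 'cx': 321.0389, 'cy': 237.7098, 'dist_coeffs': [0.0179, 0.0, 0.0, 0.0, 0.0], 'R': [[0.7823, 0.6229, 0.01], [0.5021, -0.6209, -0.602], [-0.3688, 0.4759, -0.7985]], 't': [-0.4264, -0.1901, 1.3589]}
top {'vertical_fov': 47.4857, 'cx': 326.1239, 'cy': 240.0328, 'dist_coeffs': [0.0505, 0.0, 0.0, 0.0, 0.0], 'R': [[0.0175, -0.9998, -0.0135], [-0.9978, -0.0166, -0.0636], [0.0633, 0.0145, -0.9979]], 't': [0.0335, 0.5181, 1.717]}
{'vertical_fov': 59.6108, 'cx': 318.702, 'cy': 238.1142, 'dist_coeffs': [-0.0681, 0.0, 0.0, 0.0, 0.0], 'T_tool_cam': [[0.0004, -0.9614, -0.275, 0.0754], [1.0, 0.0006, -0.0007, -0.0002], [0.0008, -0.275, 0.9614, -0.092], [0.0, 0.0, 0.0, 1.0]]}
```

View pics/top0.png

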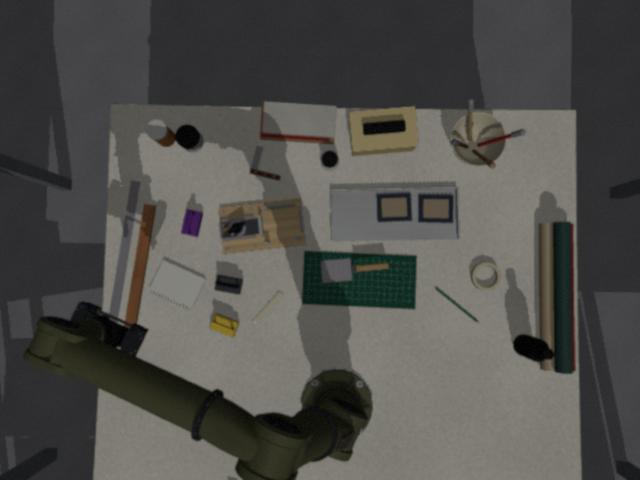

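View pics/scene0.png

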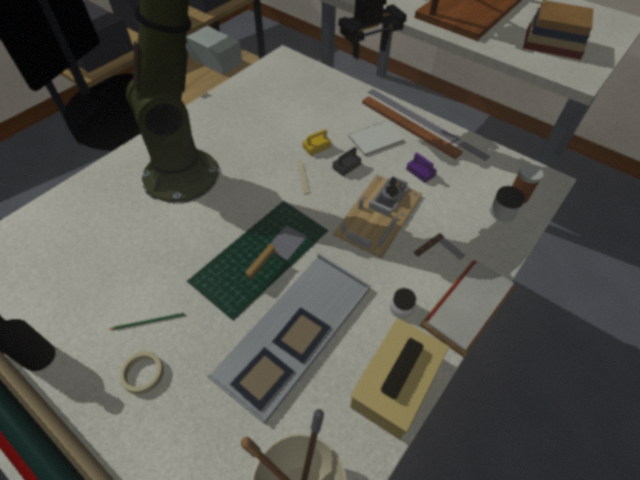

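Top view: two boards at (394,207) and (436,208) on the tray (394,212). The lifter blade is at (337,270) and its handle at (372,267), on the mat. The jig is at (262,225), with the cam on its left side.

Weight candidates: dark block (228,284), purple (192,222), yellow (224,324). By the description I choose the dark one. The jar at (329,158) and the dark lid at (188,136) are bystanders.

```bash
cat > h.py <<'E'
from bench import ctrl
import cv2,numpy as np
from scipy.spatial.transform import Rotation as Ro
def cam(n,s=None):
    c=ctrl.get_calibration(n); f=240/np.tan(np.radians(c['vertical_fov'])/2)
    K=np.array([[f,0,c['cx']],[0,f,c['cy']],[0,0,1]]); d=np.array(c['dist_coeffs'],float)
    if n=='wrist':
        s=s or ctrl.get_state(); T=np.eye(4); T[:3,:3]=Ro.from_rotvec(s['tool_rot']).as_matrix(); T[:3,3]=s['position']
        T=np.linalg.inv(T@np.array(c['T_tool_cam'])); R,t=T[:3,:3],T[:3,3]
    else: R,t=np.array(c['R']),np.array(c['t'])
    return K,d,R,t
def p2w(C,px,z):
    K,d,R,t=C; px=np.array(px,float).reshape(-1,1,2)
    r=cv2.undistortPoints(px,K,d).reshape(-1,2); r=np.c_[r,np.ones(len(r))]@R
    o=-R.T@t; return o+r*((np.asarray(z)-o[2])/r[:,2])[:,None]
def w2p(C,X):
    K,d,R,t=C; return cv2.projectPoints(np.array(X,float).reshape(-1,3),cv2.Rodrigues(R)[0],t,K,d)[0].reshape(-1,2)
def snap(n,f):
    s=ctrl.get_state(); C=cam(n,s); im=ctrl.get_image(n)[:,:,::-1].copy(); cv2.imwrite(f'pics/{f}.png',im); np.savez(f'pics/{f}.npz',K=C[0],d=C[1],R=C[2],t=C[3]); return im,C
def load(f):
    z=np.load(f'pics/{f}.npz'); return cv2.imread(f'pics/{f}.png'),(z['K'],z['d'],z['R'],z['t'])
def rect(C,im,x0,x1,y0,y1,z,res=0.001):
    "orthophoto at height z: rows = x decreasing downward, cols = y decreasing rightwards"
    xs=np.arange(x1,x0,-res); ys=np.arange(y1,y0,-res); X,Y=np.meshgrid(xs,ys,indexing='ij')
    p=w2p(C,np.c_[X.ravel(),Y.ravel(),np.full(X.size,z)]).astype(np.float32).reshape(*X.shape,2)
    return cv2.remap(im,p[...,0],p[...,1],cv2.INTER_LINEAR)
def bright(im,g=2.0): return np.clip(255*(im/255.)**(1/g),0,255).astype(np.uint8)
E
python3 - <<'E'
from h import *
C=cam('top')
P={'bladeTL':(322,260,.004),'bladeBL':(326,283,.004),'bladeR':(352,270,.004),'hL':(357,268,.06),'hR':(388,266,.06),'b1':(394,207,.009),'b2':(436,208,.009),
'trayTL':(331,184,.017),'trayTR':(457,182,.017),'trayBL':(331,240,.003),'trayBR':(458,239,.003),'jTL':(220,206,.012),'jTR':(301,199,.012),'jBL':(223,251,.012),'jBR':(304,246,.012),'knob':(238,229,.046),'weight':(228,282,.04),'jar':(329,158,.055),'mTL':(303,252,.003),'mBR':(416,308,.003)}
for k,v in P.items(): print(k,np.round(p2w(C,v[:2],v[2])[0],3))
im=cv2.imread('pics/top0.png')
o=rect(C,im,.38,.82,-.3,.5,.012,.001)
cv2.imwrite('pics/ortho0.png',bright(o,1.8))
E
```

```text
bladeTL [0.454 0.055 0.004]
bladeBL [0.381 0.041 0.004]
bladeR [ 0.424 -0.042  0.004]
hL [ 0.43  -0.055  0.06 ]
hR [ 0.438 -0.15   0.06 ]
b1 [ 0.627 -0.173  0.009]
b2 [ 0.626 -0.306  0.009]
trayTL [0.697 0.03  0.017]
trayTR [ 0.709 -0.37   0.017]
trayBL [0.519 0.027 0.003]
trayBR [ 0.529 -0.377  0.003]
jTL [0.621 0.384 0.012]
jTR [0.648 0.125 0.012]
jBL [0.477 0.37  0.012]
jBR [0.498 0.113 0.012]
knob [0.546 0.318 0.046]
weight [0.38  0.346 0.04 ]
jar [0.773 0.037 0.055]
mTL [0.479 0.116 0.003]
mBR [ 0.308 -0.246  0.003]
```

View pics/ortho0.png

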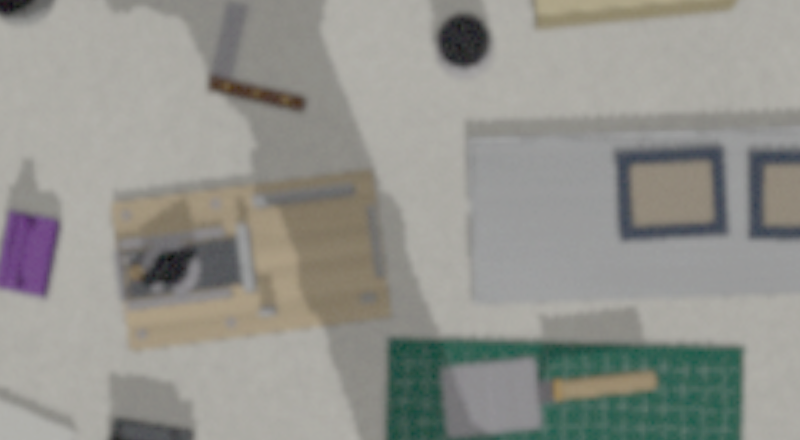

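The ortho view shows the jig turned about +6°, seat near (0.56,0.19). The tray is turned about +1.6°. The lifter points to +y with its grip near (0.434,-0.08). Next I move to a wrist view over the jig on the way to the lifter.

```bash
cat >> h.py <<'E'
def Rt(yaw,pitch=0,roll=0):
    "tool down; tool x at heading yaw (deg); pitch>0 lifts the tool-x side"
    y=np.radians(yaw); x=np.array([np.cos(y),np.sin(y),0]); z=np.array([0,0,-1.]); R=np.c_[x,np.cross(z,x),z]
    return Ro.from_matrix(R)*Ro.from_rotvec(np.radians([roll,pitch,0]))
def yp(s=None):
    s=s or ctrl.get_state(); R=Ro.from_rotvec(s['tool_rot']).as_matrix(); return np.degrees(np.arctan2(R[1,0],R[0,0])), np.degrees(np.arcsin(R[2,0]))
def plan(wps,start=None):
    "wps: list of (xyz,Rotation); prints one increment vector per call from start (p,R) or the state"
    if start is None: s=ctrl.get_state(); start=(np.array(s['position']),Ro.from_rotvec(s['tool_rot']))
    p,R=start
    for P,Q in wps:
        P=np.array(P,float); n=1
        while 1:
            ok=1; pp,RR=p,R; out=[]; rv=(R.inv()*Q).as_rotvec()
            for i in range(n):
                d=RR.inv().apply((P-p)/n); r=rv/n
                v=np.r_[d/0.1,r/(np.pi/2)]; out.append(v); ok&=np.all(np.abs(v[:3])<=1) and np.linalg.norm(r)<np.radians(60)
                RR=RR*Ro.from_rotvec(r)
            if ok: break
            n+=1
        print('->',np.round(P,3)); [print('  ',np.round(v,3).tolist()) for v in out]
        p,R=P,Q
E
python3 - <<'E'
from h import *
plan([((.5,.22,.38),Rt(94))])
E
```

```text
-> [0.5  0.22 0.38]
   [-0.744, -0.5, -0.177, -0.0, 0.0, 0.139]
   [-0.835, -0.326, -0.177, -0.0, 0.0, 0.139]
   [-0.886, -0.137, -0.177, -0.0, 0.0, 0.139]
   [-0.894, 0.058, -0.177, -0.0, 0.0, 0.139]
   [-0.86, 0.251, -0.177, -0.0, 0.0, 0.139]
```

play_rows:
  increments:
    - [[-0.74, -0.5, -0.18, 0, 0, 0.139, 1], [-0.74, -0.5, -0.18, 0, 0, 0.139, 1]]

```text
time: 0.3
position: [0.3055, 0.5206, 0.3093]
tool_rot: [0.97, 2.988, -0.003]
ft_force: [0.9, -0.6, 0.5]
grip_width: 0.998
grip_force: 0.0
```

play_rows:
  increments:
    - [[-0.835, -0.325, -0.18, 0, 0, 0.139, 1], [-0.835, -0.325, -0.18, 0, 0, 0.139, 1]]

```text
time: 0.5
position: [0.3555, 0.444, 0.3284]
tool_rot: [1.294, 2.862, -0.001]
ft_force: [0.2, -0.2, 0.1]
grip_width: 0.998
grip_force: 0.0
```

play_rows:
  increments:
    - [[-0.885, -0.14, -0.18, 0, 0, 0.139, 1], [-0.885, -0.14, -0.18, 0, 0, 0.139, 1]]

```text
time: 0.7
position: [0.4038, 0.3684, 0.3465]
tool_rot: [1.599, 2.704, -0.0]
ft_force: [0.3, 0.3, -0.6]
grip_width: 1.003
grip_force: 0.0
```

play_rows:
  increments:
    - [[-0.895, 0.06, -0.18, 0, 0, 0.139, 1], [-0.895, 0.06, -0.18, 0, 0, 0.139, 1]]

```text
time: 0.9
position: [0.4525, 0.2931, 0.3646]
tool_rot: [1.884, 2.514, -0.0]
ft_force: [0.4, 0.0, 0.4]
grip_width: 1.004
grip_force: 0.0
```

play_rows:
  increments:
    - [[-0.86, 0.25, -0.18, 0, 0, 0.139, 1], [-0.86, 0.25, -0.18, 0, 0, 0.139, 1], [-0.86, 0.25, -0.18, 0, 0, 0.139, 1], [-0.86, 0.25, -0.18, 0, 0, 0.139, 1]]

```text
time: 1.3
position: [0.5003, 0.2197, 0.3821]
tool_rot: [-2.142, -2.297, -0.0]
ft_force: [0.0, 0.9, 0.1]
grip_width: 1.0
grip_force: 0.0
```

Run:
```python
from h import *
im,C=snap('wrist','w1')
print(np.round(ctrl.get_state()['position'],3),yp())
cv2.imwrite('pics/w1b.png',bright(im,1.6))
```

```text
[0.499 0.221 0.382] (np.float64(94.18187524811576), np.float64(0.024313804288919105))
```

View pics/w1b.png

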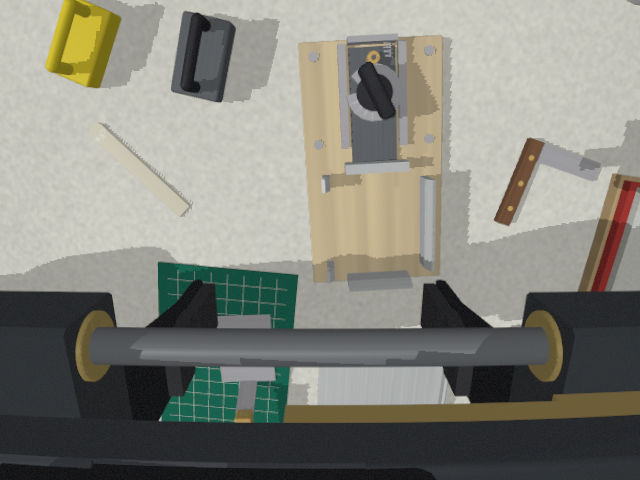

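The wrist view shows the jig at (372,160) with the cam knob at (376,90) and the roller at (374,57). The dark weight is at (203,57). Seat edges in the image: back stop (429,220), right stop (380,281), front stops (326,183) and (331,270), jaw (377,168). Next is a rectified close crop at bed level.

Run:
```python
from h import *
im,C=load('w1')
o=rect(C,im,.47,.67,.1,.4,.012,.0005)
cv2.imwrite('pics/jig_o.png',bright(o,1.6))
```

```text
(no output)
```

View pics/jig_o.png

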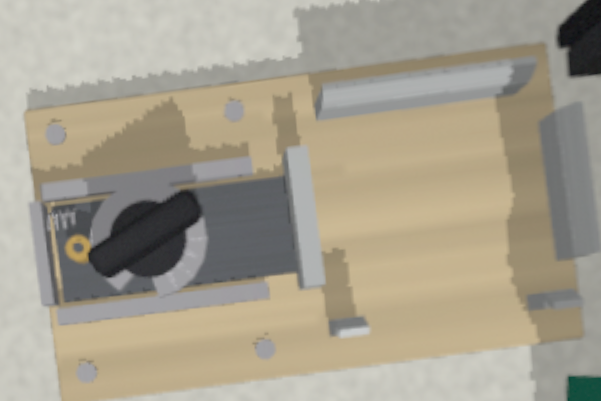

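Seat estimate: (0.566, 0.184), yaw about 7.2°. Stop spacing checks out, with the front stops 99 mm apart against 100 mm. Next I move above the lifter.

Run:
```python
from h import *
im,C=load('w1')
print('bar',p2w(C,(376,90),.061), 'roller',p2w(C,(374,57),.035),'pred',.566-.14*np.sin(np.radians(7.2)),.184+.14*np.cos(np.radians(7.2)))
plan([((.432,-.09,.28),Rt(94))])
```

```text
bar [[0.54641033 0.32477477 0.061     ]] roller [[0.54454682 0.35758276 0.035     ]] pred 0.5484533473009974 0.3228960581840269
-> [ 0.432 -0.09   0.28 ]
   [-0.764, -0.225, 0.254, -0.0, -0.0, 0.001]
   [-0.764, -0.224, 0.254, -0.0, -0.0, 0.001]
   [-0.764, -0.224, 0.254, -0.0, -0.0, 0.001]
   [-0.764, -0.223, 0.254, -0.0, -0.0, 0.001]
```

play_rows:
  increments:
    - [[-0.76, -0.22, 0.25, 0, 0, 0, 1], [-0.76, -0.22, 0.25, 0, 0, 0, 1]]

```text
time: 1.55
position: [0.4822, 0.1432, 0.3558]
tool_rot: [2.135, 2.304, -0.004]
ft_force: [-0.1, -0.9, -1.1]
grip_width: 1.003
grip_force: 0.0
```

play_rows:
  increments:
    - [[-0.76, -0.22, 0.25, 0, 0, 0, 1], [-0.76, -0.22, 0.25, 0, 0, 0, 1]]

```text
time: 1.75
position: [0.4655, 0.0647, 0.3309]
tool_rot: [-2.137, -2.302, 0.003]
ft_force: [0.4, -0.0, -0.1]
grip_width: 0.999
grip_force: 0.0
```

play_rows:
  increments:
    - [[-0.76, -0.22, 0.25, 0, 0, 0, 1], [-0.76, -0.22, 0.25, 0, 0, 0, 1]]

```text
time: 1.95
position: [0.4491, -0.0126, 0.306]
tool_rot: [-2.137, -2.302, 0.002]
ft_force: [0.5, -0.1, -0.4]
grip_width: 0.999
grip_force: 0.0
```

play_rows:
  increments:
    - [[-0.76, -0.22, 0.25, 0, 0, 0, 1], [-0.76, -0.22, 0.25, 0, 0, 0, 1], [-0.76, -0.22, 0.25, 0, 0, 0, 1], [-0.76, -0.22, 0.25, 0, 0, 0, 1]]

```text
time: 2.35
position: [0.434, -0.0876, 0.282]
tool_rot: [-2.137, -2.301, -0.001]
ft_force: [-0.1, 0.8, 1.4]
grip_width: 0.999
grip_force: 0.0
```

Run:
```python
from h import *
im,C=snap('wrist','w2')
s=ctrl.get_state();print(np.round(s['position'],4),yp(),np.round(s['joint_positions'],2))
cv2.imwrite('pics/w2b.png',bright(im,1.6))
```

```text
[ 0.4344 -0.0869  0.2822] (np.float64(94.32635813563054), np.float64(0.036814029746609786)) [-0.51 -0.17  0.59  1.97  0.1   1.32  0.12]
```

View pics/w2b.png

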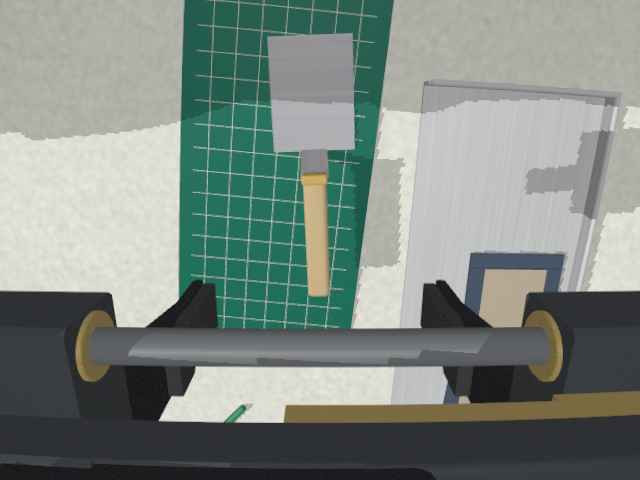

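Wrist view: blade corners at (268,37), (352,34), (355,150), (274,152). The handle's top runs from (314,178) to (318,296). Tray left end corners are at (425,82) and (618,95), and board 1's left edge runs from (470,254) to (563,254).

Run:
```python
from h import *
im,C=load('w2')
b=p2w(C,[(268,37),(352,34),(355,150),(274,152)],.0045)
print(np.round(b,4)); print('size',np.linalg.norm(b[0]-b[1]),np.linalg.norm(b[1]-b[2]),np.linalg.norm(b[0]-b[3]))
tip=(b[0]+b[1])/2; heel=(b[2]+b[3])/2; u=(tip-heel)/np.linalg.norm(tip-heel); print('blade yaw',np.degrees(np.arctan2(u[1],u[0])),'tip',tip,'O',heel+u*.044)
h=p2w(C,[(314,178),(318,296)],.060); print('handle',h, np.linalg.norm(h[0]-h[1])); v=h[0]-h[1]; print(np.degrees(np.arctan2(v[1],v[0])))
t=p2w(C,[(425,82),(618,95)],.017); print('trayend',t)
print('board',p2w(C,[(470,254),(563,254)],.009))
```

```text
[[ 0.3817  0.0497  0.0045]
 [ 0.4501  0.057   0.0045]
 [ 0.4614 -0.0364  0.0045]
 [ 0.3913 -0.0433  0.0045]]
size 0.06878932531112288 0.09407446230636808 0.09350968008461079
blade yaw 96.38232121019539 tip [0.41590434 0.05338332 0.0045    ] O [0.42143895 0.00390329 0.0045    ]
handle [[ 0.42773782 -0.05572264  0.06      ]
 [ 0.43779897 -0.151067    0.06      ]] 0.09587372995268523
96.02380755508135
trayend [[0.51180418 0.02329516 0.017     ]
 [0.67784081 0.02944104 0.017     ]]
board [[ 0.57634218 -0.12157518  0.009     ]
 [ 0.66557598 -0.11513824  0.009     ]]
```

Run:
```python
from h import *
plan([((.430,-.0755,.19),Rt(96.3)),((.430,-.0755,.100),Rt(96.3))])
```

```text
-> [ 0.43  -0.076  0.19 ]
   [0.116, -0.035, 0.922, 0.0, -0.0, -0.022]
-> [ 0.43  -0.076  0.1  ]
   [0.0, 0.0, 0.9, 0.0, 0.0, 0.0]
```

play_rows:
  increments:
    - [[0.116, -0.035, 0.92, 0, 0, -0.022, 0], [0.116, -0.035, 0.92, 0, 0, -0.022, 0], [0.116, -0.035, 0.92, 0, 0, -0.022, 0], [0.116, -0.035, 0.92, 0, 0, -0.022, 0]]

```text
time: 2.8
position: [0.4303, -0.0764, 0.1909]
tool_rot: [2.096, 2.34, -0.001]
ft_force: [0.8, -0.5, 0.6]
grip_width: 0.722
grip_force: 0.0
```

play_rows:
  increments:
    - [[0, 0, 0.3, 0, 0, 0, 0], [0, 0, 0.6, 0, 0, 0, 0], [0, 0, 0.9, 0, 0, 0, 0], [0, 0, 0.9, 0, 0, 0, 0], [0, 0, 0.9, 0, 0, 0, 0]]

```text
time: 3.3
position: [0.4316, -0.0775, 0.1023]
tool_rot: [2.098, 2.336, 0.002]
ft_force: [0.3, -0.1, -1.0]
grip_width: 0.504
grip_force: 0.0
```

Run:
```python
from h import *
s=ctrl.get_state();print(np.round(s['position'],4),yp(),np.round(s['ft_force'],1),s['grip_width'])
im,C=snap('wrist','w3')
cv2.imwrite('pics/w3b.png',bright(im,1.6))
```

```text
[ 0.4316 -0.0775  0.1023] (np.float64(96.16074406256122), np.float64(-0.028843796734793904)) [ 0.3 -0.1 -1. ] 0.5043292204335067
```

play_rows:
  increments:
    - [[0, 0, 0, 0, 0, 0, -1], [0, 0, 0, 0, 0, 0, -1], [0, 0, 0, 0, 0, 0, -1], [0, 0, 0, 0, 0, 0, -1], [0, 0, 0, 0, 0, 0, -1], [0, 0, 0, 0, 0, 0, -1]]
  squeeze: 50

```text
time: 3.95
position: [0.43, -0.0776, 0.1005]
tool_rot: [2.1, 2.337, 0.001]
ft_force: [0.4, 0.2, 2.3]
grip_width: 0.207
grip_force: 50.0
```

play_rows:
  increments:
    - [[0, 0, -0.3, 0, 0, 0, -1], [0, 0, -0.6, 0, 0, 0, -1], [0, 0, -1, 0, 0, 0, -1], [0, 0, -1, 0, 0, 0, -1], [0, 0, -1, 0, 0, 0, -1], [0, 0, -1, 0, 0, 0, -1]]

```text
time: 4.55
position: [0.4288, -0.0775, 0.199]
tool_rot: [-2.098, -2.336, 0.003]
ft_force: [0.3, 0.2, -2.1]
grip_width: 0.203
grip_force: 50.0
```

Run:
```python
from h import *
s=ctrl.get_state();print(np.round(s['position'],4),yp(),np.round(s['ft_force'],1),s['grip_width'])
im,C=snap('wrist','w4')
cv2.imwrite('pics/w4b.png',bright(im,1.6))
```

```text
[ 0.4288 -0.0775  0.199 ] (np.float64(96.12599309489616), np.float64(0.007993911505833206)) [ 0.3  0.2 -2.1] 0.20287997381066886
```

View pics/w4b.png

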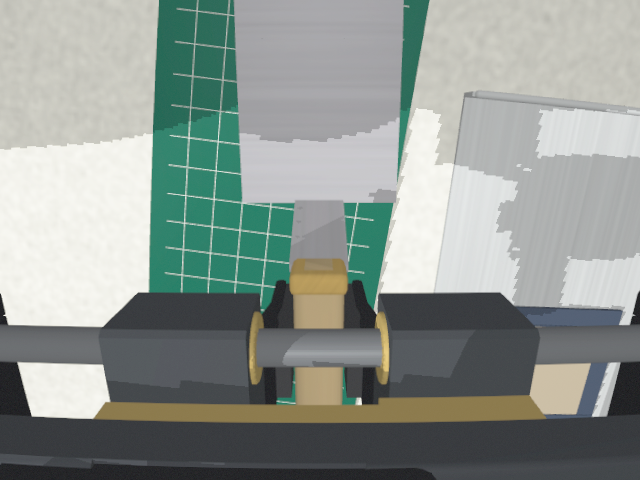

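The lifter hangs straight in the grip. The heel corners of the blade are at (243,202) and (398,202), and the tip lies beyond the top of the picture. Now I work out the blade's pose in the tool frame.

Run:
```python
from h import *
im,C=load('w4')
K,d=C[0],C[1]; T=np.array(ctrl.get_calibration('wrist')['T_tool_cam'])
Ct=(K,d,T[:3,:3].T,-T[:3,:3].T@T[:3,3])
print(np.round(p2w(Ct,[(243,202),(398,202),(235,3),(403,3)],.0955),4))
# tray/board in world from this picture
print(p2w(C,[(465,93)],.017))
# over-look target: over board1 front
plan([((.47,-.14,.24),Rt(60)),((.47,-.17,.24),Rt(2))],start=(np.array([.4288,-.0775,.199]),Rt(96.1)))
```

```text
[[ 0.0385 -0.0346  0.0955]
 [ 0.0386  0.036   0.0955]
 [ 0.1217 -0.0345  0.0955]
 [ 0.1217  0.0344  0.0955]]
[[0.50971059 0.02325061 0.017     ]]
-> [ 0.47 -0.14  0.24]
   [-0.665, 0.343, -0.41, 0.0, 0.0, 0.401]
-> [ 0.47 -0.17  0.24]
   [-0.26, 0.15, 0.0, 0.0, 0.0, 0.644]
```

Run:
```python
from h import *
plan([((.48,-.13,.26),Rt(50)),((.535,-.24,.32),Rt(2))],start=(np.array([.4288,-.0775,.199]),Rt(96.1)))
```

```text
-> [ 0.48 -0.13  0.26]
   [-0.576, 0.453, -0.61, 0.0, 0.0, 0.512]
-> [ 0.535 -0.24   0.32 ]
   [-0.245, 0.564, -0.3, 0.0, 0.0, 0.267]
   [0.006, 0.615, -0.3, 0.0, 0.0, 0.267]
```

play_rows:
  increments:
    - [[-0.3, 0.2, -0.61, 0, 0, 0.2, -1], [-0.58, 0.45, -0.61, 0, 0, 0.51, -1], [-0.58, 0.45, -0.61, 0, 0, 0.51, -1], [-0.58, 0.45, -0.61, 0, 0, 0.51, -1], [-0.58, 0.45, -0.61, 0, 0, 0.51, -1], [-0.58, 0.45, -0.61, 0, 0, 0.51, -1], [-0.58, 0.45, -0.61, 0, 0, 0.51, -1]]

```text
time: 5.3
position: [0.48, -0.1304, 0.2597]
tool_rot: [-2.844, -1.333, 0.005]
ft_force: [-1.4, 0.0, -1.1]
grip_width: 0.201
grip_force: 50.0
```

play_rows:
  increments:
    - [[-0.245, 0.565, -0.3, 0, 0, 0.267, -1], [-0.245, 0.565, -0.3, 0, 0, 0.267, -1], [-0.245, 0.565, -0.3, 0, 0, 0.267, -1], [-0.245, 0.565, -0.3, 0, 0, 0.267, -1]]

```text
time: 5.7
position: [0.5082, -0.1859, 0.2904]
tool_rot: [3.06, 0.711, -0.003]
ft_force: [-0.0, 0.7, -0.8]
grip_width: 0.204
grip_force: 50.0
```

play_rows:
  increments:
    - [[0.006, 0.615, -0.3, 0, 0, 0.267, -1], [0.006, 0.615, -0.3, 0, 0, 0.267, -1], [0.006, 0.615, -0.3, 0, 0, 0.267, -1], [0.006, 0.615, -0.3, 0, 0, 0.267, -1], [0.006, 0.615, -0.3, 0, 0, 0.267, -1]]

```text
time: 6.2
position: [0.5359, -0.2392, 0.3202]
tool_rot: [-3.14, -0.069, 0.003]
ft_force: [-0.4, 0.3, -1.3]
grip_width: 0.204
grip_force: 50.0
```

Run:
```python
from h import *
s=ctrl.get_state();print(np.round(s['position'],4),yp(),np.round(s['ft_force'],1),s['grip_width'],np.round(s['joint_positions'],2))
im,C=snap('wrist','w5')
cv2.imwrite('pics/w5b.png',bright(im,1.6))
```

```text
[ 0.5359 -0.2392  0.3202] (np.float64(2.52579212157545), np.float64(-0.09525656743933918)) [-0.4  0.3 -1.3] 0.20413397845653053 [-0.35  0.22  0.85  1.6  -0.17  1.4  -1.01]
```

View pics/w5b.png

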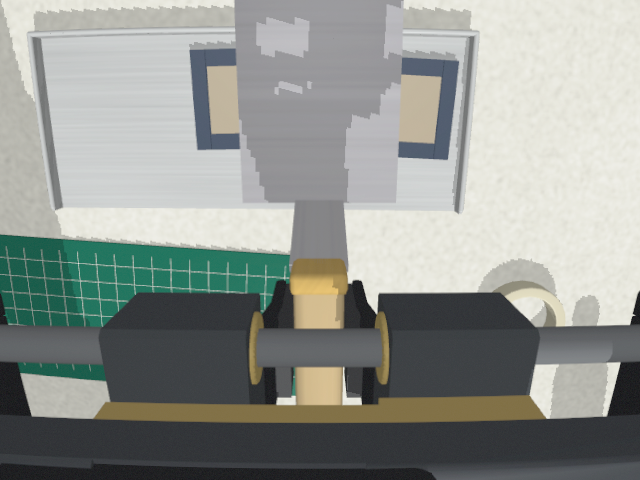

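Wrist view: the far rim's inner edge runs from (46,38) to (470,37). Board 1's left corners are at (191,51) and (198,150). Board 2's right corners are at (458,63) and (447,159). The blade hides the rest.

Run:
```python
from h import *
im,C=load('w5')
r=p2w(C,[(46,38),(470,37)],.017); print('rim',r, np.degrees(np.arctan2(r[1,0]-r[0,0],r[0,1]-r[1,1])), 'outer',p2w(C,[(30,33),(478,31)],.017))
b=p2w(C,[(191,51),(198,150),(458,63),(447,159)],.009); print(b)
for k,(f,n,s) in {'b1':(0,1,-1),'b2':(2,3,1)}.items():
    v=b[f]-b[n]; L=np.linalg.norm(v); u=v/L; y=np.array([-u[1],u[0],0]); print(k,'len',L,'yaw',np.degrees(np.arctan2(u[1],u[0])),'centre',(b[f]+b[n])/2+s*.055*y)
print('near edge',p2w(C,[(60,210),(463,212)],.003))
```

```text
rim [[ 0.67401287  0.01303355  0.017     ]
 [ 0.68772483 -0.36606286  0.017     ]] 2.071492387368134 outer [[ 0.67837424  0.02812815  0.017     ]
 [ 0.69318697 -0.3726259   0.017     ]]
[[ 0.66572559 -0.11796758  0.009     ]
 [ 0.57713778 -0.12238508  0.009     ]
 [ 0.66635454 -0.36031037  0.009     ]
 [ 0.57929857 -0.36032388  0.009     ]]
b1 len 0.0886978825079783 yaw 2.8547341623455966 centre [ 0.6241709  -0.17510807  0.009     ]
b2 len 0.08705596527813848 yaw 0.008895352578646768 centre [ 0.62281801 -0.30531712  0.009     ]
near edge [[ 0.51139961  0.02523367  0.003     ]
 [ 0.5271106  -0.38505651  0.003     ]]
```

Run:
```python
from h import *
plan([((.43,-.182,.20),Rt(2.1,-1)),((.43,-.182,.106),Rt(2.1,-1))])
```

```text
-> [ 0.43  -0.182  0.2  ]
   [-0.516, -0.308, 0.603, -0.0, -0.005, 0.002]
   [-0.512, -0.306, 0.607, -0.0, -0.005, 0.002]
-> [ 0.43  -0.182  0.106]
   [0.016, 0.0, 0.94, 0.0, 0.0, 0.0]
```

play_rows:
  increments:
    - [[-0.52, -0.31, 0.3, 0, -0.005, 0.003, -1], [-0.52, -0.31, 0.6, 0, -0.005, 0.003, -1], [-0.52, -0.31, 0.6, 0, -0.005, 0.003, -1]]

```text
time: 6.55
position: [0.4779, -0.2078, 0.2558]
tool_rot: [-3.135, -0.06, 0.029]
ft_force: [0.7, -0.2, -1.4]
grip_width: 0.2
grip_force: 50.0
```

play_rows:
  increments:
    - [[-0.51, -0.305, 0.3, 0, -0.005, 0.003, -1], [-0.51, -0.305, 0.6, 0, -0.005, 0.003, -1], [-0.51, -0.305, 0.6, 0, -0.005, 0.003, -1], [-0.51, -0.305, 0.6, 0, -0.005, 0.003, -1]]

```text
time: 6.95
position: [0.4324, -0.1832, 0.2036]
tool_rot: [3.14, 0.046, -0.02]
ft_force: [0.5, -0.7, -0.3]
grip_width: 0.201
grip_force: 50.0
```

play_rows:
  increments:
    - [[0.01, 0, 0.35, 0, 0, 0, -1], [0.016, 0, 0.7, 0, 0, 0, -1], [0.016, 0, 0.94, 0, 0, 0, -1], [0.016, 0, 0.94, 0, 0, 0, -1], [0.016, 0, 0.94, 0, 0, 0, -1], [0.016, 0, 0.94, 0, 0, 0, -1]]

```text
time: 7.55
position: [0.4331, -0.1835, 0.11]
tool_rot: [3.14, 0.045, -0.018]
ft_force: [-0.4, -0.5, -0.9]
grip_width: 0.202
grip_force: 50.0
```

Run:
```python
from h import *
s=ctrl.get_state();print(np.round(s['position'],4),yp(s),np.round(s['ft_force'],1),np.round(s['torque'],2))
```

```text
[ 0.4331 -0.1835  0.11  ] (np.float64(1.6366800530238776), np.float64(-0.6577886226198659)) [-0.4 -0.5 -0.9] [-0.05  0.23 -0.03]
```

play_rows:
  increments:
    - [[0, 0, 0.02, 0, 0, 0, -1], [0, 0, 0.03, 0, 0, 0, -1], [0, 0, 0.03, 0, 0, 0, -1]]

```text
time: 7.85
position: [0.4309, -0.1825, 0.1051]
tool_rot: [-3.141, -0.045, 0.023]
ft_force: [-0.2, -0.0, -1.4]
grip_width: 0.203
grip_force: 50.0
```

play_rows:
  increments:
    - [[0, 0, 0.01, 0, 0, 0, -1], [0, 0, 0.02, 0, 0, 0, -1], [0, 0, 0.02, 0, 0, 0, -1]]

```text
time: 8.15
position: [0.4306, -0.1825, 0.1026]
tool_rot: [3.141, 0.044, -0.024]
ft_force: [-0.5, -0.6, -1.1]
grip_width: 0.2
grip_force: 50.0
```

play_rows:
  increments:
    - [[0, 0, 0.01, 0, 0, 0, -1], [0, 0, 0.02, 0, 0, 0, -1], [0, 0, 0.02, 0, 0, 0, -1]]

```text
time: 8.45
position: [0.4304, -0.1827, 0.1008]
tool_rot: [3.141, 0.044, -0.025]
ft_force: [-2.4, 0.9, 3.7]
grip_width: 0.201
grip_force: 50.0
```

play_rows:
  increments:
    - [[0.07, 0, -0.001, 0, 0, 0, -1], [0.14, 0, -0.002, 0, 0, 0, -1], [0.21, 0, -0.004, 0, 0, 0, -1], [0.28, 0, -0.005, 0, 0, 0, -1], [0.35, 0, -0.006, 0, 0, 0, -1], [0.42, 0, -0.007, 0, 0, 0, -1], [0.42, 0, -0.007, 0, 0, 0, -1]]

```text
time: 9.15
position: [0.4743, -0.1813, 0.1008]
tool_rot: [3.14, 0.045, -0.021]
ft_force: [1.2, 0.1, 1.6]
grip_width: 0.202
grip_force: 50.0
```

play_rows:
  increments:
    - [[0.04, 0, -0.001, 0, 0, 0, -1], [0.08, 0, -0.002, 0, 0, 0, -1], [0.12, 0, -0.002, 0, 0, 0, -1], [0.16, 0, -0.003, 0, 0, 0, -1], [0.2, 0, -0.003, 0, 0, 0, -1], [0.25, 0, -0.004, 0, 0, 0, -1], [0.3, 0, -0.005, 0, 0, 0, -1], [0.3, 0, -0.005, 0, 0, 0, -1]]

```text
time: 9.95
position: [0.504, -0.1804, 0.1008]
tool_rot: [3.14, 0.045, -0.022]
ft_force: [-0.2, 0.0, 2.3]
grip_width: 0.199
grip_force: 50.0
```

Run:
```python
from h import *
s=ctrl.get_state();print(np.round(s['position'],4),yp(s),np.round(s['ft_force'],1),np.round(s['torque'],2))
im,C=snap('wrist','w6')
cv2.imwrite('pics/w6b.png',bright(im,1.6))
```

```text
[ 0.504  -0.1804  0.1008] (np.float64(1.6488415938857361), np.float64(-0.7876438180877343)) [-0.2  0.   2.3] [-0.01 -0.11 -0.08]
```

View pics/w6b.png

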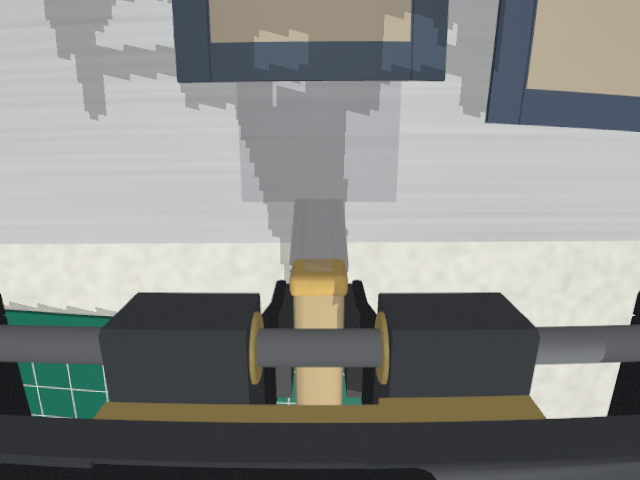

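The blade's under the board: the board's near edge is at row 80, the blade heel at row 202, and the board is centred about 4 mm left of the blade. I go on 41 mm to just short of the rim.

play_rows:
  increments:
    - [[0.06, 0, -0.001, 0, 0, 0, -1], [0.12, 0, -0.002, 0, 0, 0, -1], [0.18, 0, -0.003, 0, 0, 0, -1], [0.24, 0, -0.004, 0, 0, 0, -1], [0.3, 0, -0.005, 0, 0, 0, -1], [0.36, 0, -0.006, 0, 0, 0, -1], [0.41, 0, -0.007, 0, 0, 0, -1], [0.41, 0, -0.007, 0, 0, 0, -1]]

```text
time: 10.8
position: [0.544, -0.1795, 0.1008]
tool_rot: [3.141, 0.045, -0.025]
ft_force: [-3.8, -0.9, 4.7]
grip_width: 0.2
grip_force: 50.0
```

Run:
```python
from h import *
s=ctrl.get_state();print(np.round(s['position'],4),yp(s),np.round(s['ft_force'],1),np.round(s['torque'],2))
im,C=snap('wrist','w7')
g=cv2.cvtColor(im,cv2.COLOR_BGR2HSV)
# board front edge rows at blade columns: print hue profile along col 215 and 430
for c in (215,300,420):
    col=im[:,c].astype(int); print(c,[(r,(col[r]).tolist()) for r in range(100,215,8)])
```

```text
[ 0.544  -0.1795  0.1008] (np.float64(1.629957952161362), np.float64(-0.9177893590032347)) [-3.8 -0.9  4.7] [0.   0.62 0.02]
215 [(100, [97, 120, 132]), (108, [95, 118, 131]), (116, [97, 120, 132]), (124, [93, 113, 124]), (132, [116, 135, 145]), (140, [85, 72, 64]), (148, [78, 60, 47]), (156, [68, 51, 40]), (164, [56, 41, 32]), (172, [60, 45, 36]), (180, [211, 211, 207]), (188, [205, 205, 200]), (196, [208, 209, 206]), (204, [208, 210, 206]), (212, [209, 211, 205])]
300 [(100, [139, 172, 189]), (108, [99, 122, 134]), (116, [98, 122, 134]), (124, [98, 121, 133]), (132, [97, 120, 133]), (140, [97, 121, 132]), (148, [58, 45, 37]), (156, [57, 45, 36]), (164, [58, 44, 37]), (172, [57, 44, 36]), (180, [124, 121, 122]), (188, [122, 119, 120]), (196, [123, 121, 121]), (204, [105, 101, 102]), (212, [104, 102, 103])]
420 [(100, [80, 62, 50]), (108, [80, 61, 49]), (116, [80, 60, 49]), (124, [80, 61, 49]), (132, [79, 60, 49]), (140, [79, 61, 49]), (148, [80, 61, 50]), (156, [79, 60, 49]), (164, [78, 60, 48]), (172, [78, 59, 48]), (180, [208, 210, 206]), (188, [205, 205, 201]), (196, [204, 205, 201]), (204, [207, 207, 202]), (212, [210, 211, 207])]
```

play_rows:
  increments:
    - [[0, 0, -0.02, 0, 0.012, 0, -1], [0, 0, -0.05, 0, 0.024, 0, -1], [-0.02, 0, -0.09, 0, 0.036, 0, -1], [-0.04, 0, -0.14, 0, 0.045, 0, -1], [-0.06, 0, -0.2, 0, 0.045, 0, -1], [-0.08, 0, -0.28, 0, 0.045, 0, -1], [-0.1, 0, -0.36, 0, 0.045, 0, -1], [-0.12, 0, -0.44, 0, 0.045, 0, -1]]

```text
time: 11.65
position: [0.5324, -0.1797, 0.1459]
tool_rot: [-3.139, -0.045, -0.087]
ft_force: [-0.2, 0.3, -2.4]
grip_width: 0.203
grip_force: 50.0
```

play_rows:
  increments:
    - [[-0.02, 0, -0.1, 0, 0, 0, -1], [-0.06, 0, -0.25, 0, 0, 0, -1], [-0.1, 0, -0.4, 0, 0, 0, -1], [-0.14, 0, -0.55, 0, 0, 0, -1], [-0.18, 0, -0.65, 0, 0, 0, -1], [-0.2, 0, -0.7, 0, 0, 0, -1], [-0.2, 0, -0.7, 0, 0, 0, -1]]

```text
time: 12.35
position: [0.5085, -0.1804, 0.2144]
tool_rot: [-3.139, -0.044, -0.089]
ft_force: [0.8, 1.0, -1.2]
grip_width: 0.201
grip_force: 50.0
```

```bash
cat >> h.py <<'E'
def board_in_tool(f,depth=.0895):
    "lines of the held board's top outline, tool frame"
    im,C=load(f); T=np.array(ctrl.get_calibration('wrist')['T_tool_cam']); Ct=(C[0],C[1],T[:3,:3].T,-T[:3,:3].T@T[:3,3])
    m=((im[:,:,0]>im[:,:,2]*1.25)&(im[:,:,0]<130)&(im[:,:,1]<100)).astype(np.uint8)
    m=cv2.morphologyEx(m,cv2.MORPH_OPEN,np.ones((5,5)))
    n,l,st,_=cv2.connectedComponentsWithStats(m[:260]); k=1+np.argmax(st[1:,4]); m=(l==k)
    x,y,w,h=st[k,:4]; print('bbox',x,y,w,h)
    rows=np.arange(y+5,y+h-25,3); L=[(np.where(m[r])[0][0],r) for r in rows]; R=[(np.where(m[r])[0][-1]+1,r) for r in rows]
    cols=np.arange(x+25,x+w-25,4); B=[(c,np.where(m[:,c])[0][-1]+1) for c in cols]
    out=[]
    for q in (L,R,B):
        p=p2w(Ct,q,depth)[:,:2]; v=cv2.fitLine(p.astype(np.float32),cv2.DIST_HUBER,0,1e-4,1e-4).ravel(); out.append(v)
    print('left: y at mid',out[0][2:],'ang',np.degrees(np.arctan(out[0][1]/out[0][0])),'right',out[1][2:],np.degrees(np.arctan(out[1][1]/out[1][0])),'front',out[2][2:],'ang',np.degrees(np.arctan(-out[2][0]/out[2][1])))
E
python3 - <<'E'
from h import *
s=ctrl.get_state();print(np.round(s['position'],4),yp(s),np.round(s['ft_force'],1),np.round(s['torque'],2))
im,C=snap('wrist','w8'); cv2.imwrite('pics/w8b.png',bright(im,1.6))
board_in_tool('w8')
E
```

```text
[ 0.5085 -0.1804  0.2144] (np.float64(1.6206784199591897), np.float64(3.2317201133803666)) [ 0.8  1.  -1.2] [-0.01  0.39  0.01]
bbox 174 0 411 185
left: y at mid [ 0.09035746 -0.05722166] ang -0.14791502 right [0.08525392 0.10994112] -0.3849801 front [0.05561923 0.04055188] ang -7.797949
```

View pics/w8b.png

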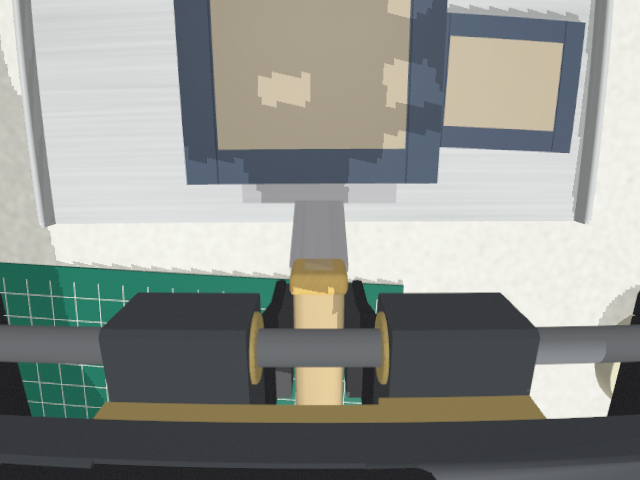

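The board sits squarely on the blade, near corners at (187,184) and (438,183).

Run:
```python
from h import *
im,C=load('w8'); T=np.array(ctrl.get_calibration('wrist')['T_tool_cam']); Ct=(C[0],C[1],T[:3,:3].T,-T[:3,:3].T@T[:3,3])
q=p2w(Ct,[(187,184),(438,183)],.0895); print(q, 'width',q[1]-q[0])
bx=q[:,0].mean()+.045; by=q[:,1].mean(); print('board centre in tool',bx,by)
seat=np.array([.566,.184]); yaw=7.2
R=Rt(yaw).as_matrix()[:2,:2]; tgt=seat-R@[bx,by]; print('tcp over seat',tgt)
np.save('t1.npy',tgt)
plan([((.46,-.08,.24),Rt(3,4)),((*tgt,.24),Rt(yaw,4)),((*tgt,.16),Rt(yaw,0))])
```

```text
[[ 0.04797361 -0.05731443  0.0895    ]
 [ 0.04842476  0.05252289  0.0895    ]] width [0.00045115 0.10983732 0.        ]
board centre in tool 0.09319918689374074 -0.0023957657150957858
tcp over seat [0.47383599 0.16994217]
-> [ 0.46 -0.08  0.24]
   [-0.22, -0.508, -0.143, 0.0, 0.005, -0.008]
   [-0.213, -0.51, -0.144, 0.0, 0.005, -0.008]
-> [0.474 0.17  0.24 ]
   [0.089, -0.83, 0.006, 0.001, -0.0, -0.016]
   [0.11, -0.827, 0.008, 0.001, -0.0, -0.016]
   [0.13, -0.824, 0.009, 0.001, -0.0, -0.016]
-> [0.474 0.17  0.16 ]
   [-0.056, 0.0, 0.798, 0.0, -0.044, 0.0]
```

play_rows:
  increments:
    - [[-0.03, -0.07, -0.02, 0, 0, 0, -1], [-0.08, -0.19, -0.05, 0, 0.001, -0.002, -1], [-0.13, -0.31, -0.09, 0, 0.003, -0.004, -1], [-0.18, -0.42, -0.12, 0, 0.004, -0.006, -1], [-0.22, -0.51, -0.14, 0, 0.005, -0.008, -1]]

```text
time: 12.9
position: [0.4836, -0.1287, 0.2261]
tool_rot: [-3.139, -0.066, -0.097]
ft_force: [0.3, 0.5, -1.6]
grip_width: 0.206
grip_force: 50.0
```

play_rows:
  increments:
    - [[-0.04, -0.1, -0.03, 0, 0, 0, -1], [-0.09, -0.21, -0.06, 0, 0.002, -0.002, -1], [-0.14, -0.32, -0.09, 0, 0.003, -0.004, -1], [-0.18, -0.42, -0.12, 0, 0.004, -0.006, -1], [-0.21, -0.51, -0.14, 0, 0.005, -0.008, -1]]

```text
time: 13.4
position: [0.4597, -0.0789, 0.2388]
tool_rot: [-3.138, -0.085, -0.11]
ft_force: [0.7, 0.5, -2.0]
grip_width: 0.202
grip_force: 50.0
```

play_rows:
  increments:
    - [[0.01, -0.09, 0, 0, 0, -0.002, -1], [0.02, -0.21, 0, 0, 0, -0.004, -1], [0.04, -0.33, 0, 0, 0, -0.006, -1], [0.05, -0.46, 0, 0, 0, -0.008, -1], [0.06, -0.59, 0, 0, 0, -0.011, -1], [0.08, -0.72, 0, 0, 0, -0.014, -1], [0.09, -0.83, 0.006, 0, 0, -0.016, -1]]

```text
time: 14.1
position: [0.4651, 0.0049, 0.2391]
tool_rot: [3.137, 0.125, 0.111]
ft_force: [0.5, 0.7, -1.1]
grip_width: 0.202
grip_force: 50.0
```

play_rows:
  increments:
    - [[0.02, -0.11, 0, 0, 0, -0.002, -1], [0.03, -0.23, 0, 0, 0, -0.004, -1], [0.05, -0.35, 0, 0, 0, -0.006, -1], [0.06, -0.47, 0, 0, 0, -0.008, -1], [0.08, -0.59, 0, 0, 0, -0.011, -1], [0.1, -0.71, 0, 0, 0, -0.014, -1], [0.11, -0.83, 0.008, 0, 0, -0.016, -1]]

```text
time: 14.8
position: [0.4696, 0.0881, 0.2388]
tool_rot: [3.134, 0.163, 0.112]
ft_force: [0.5, -0.4, -2.1]
grip_width: 0.203
grip_force: 50.0
```

play_rows:
  increments:
    - [[0.02, -0.12, 0, 0, 0, -0.002, -1], [0.04, -0.25, 0, 0, 0, -0.004, -1], [0.06, -0.38, 0, 0, 0, -0.006, -1], [0.08, -0.51, 0, 0, 0, -0.009, -1], [0.1, -0.63, 0, 0, 0, -0.012, -1], [0.12, -0.74, 0, 0, 0, -0.014, -1], [0.13, -0.82, 0.009, 0, 0, -0.016, -1], [0.13, -0.82, 0.009, 0, 0, -0.016, -1]]

```text
time: 15.6
position: [0.4737, 0.1713, 0.2381]
tool_rot: [3.13, 0.205, 0.11]
ft_force: [-0.8, -0.9, -1.5]
grip_width: 0.202
grip_force: 50.0
```

play_rows:
  increments:
    - [[0, 0, 0, 0, 0, 0, -1], [0, 0, 0, 0, 0, 0, -1]]

```text
time: 15.8
position: [0.474, 0.1692, 0.2383]
tool_rot: [3.131, 0.2, 0.111]
ft_force: [0.3, -0.5, -2.4]
grip_width: 0.202
grip_force: 50.0
```

Run:
```python
from h import *
s=ctrl.get_state();print(np.round(s['position'],4),yp(s),np.round(s['ft_force'],1),np.round(s['torque'],2),np.round(s['joint_positions'],2))
im,C=snap('wrist','w9'); cv2.imwrite('pics/w9b.png',bright(im,1.6))
board_in_tool('w9')
```

```text
[0.474  0.1692 0.2383] (np.float64(7.333427728738576), np.float64(4.0283233531267815)) [ 0.3 -0.5 -2.4] [-0.1   0.43 -0.02] [-0.84 -0.01  0.43  1.94  0.03  1.15 -1.87]
bbox 174 0 273 184
left: y at mid [ 0.09031586 -0.05723612] ang 0.21567085 right [0.0902675  0.05173824] -0.4532061 front [0.04822728 0.00463879] ang -0.17632563
```

View pics/w9b.png

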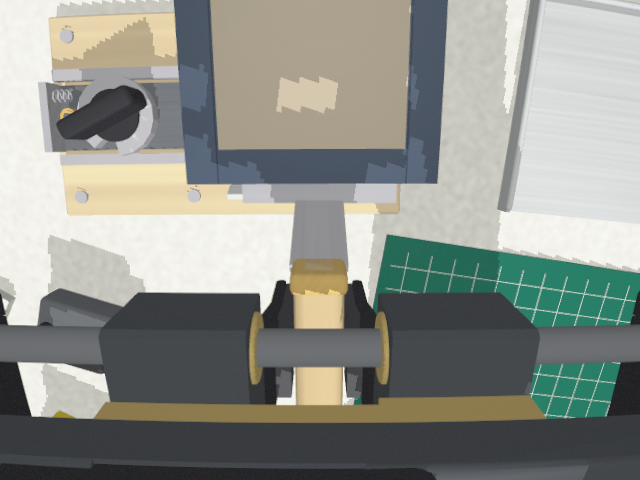

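The board hasn't shifted on the blade. The jig's near edge runs level from (65,213) to (398,213), and the knob is at (103,113).

Run:
```python
from h import *
im,C=load('w9')
print(p2w(C,[(398,213),(65,213),(51,18)],.012), 'exp (.501,.109) (.470,.3675) (.615,.3875)'); print('bar',p2w(C,[(103,113)],.061),'exp .547 .324')
t=np.load('t1.npy')
plan([((*t,.165),Rt(7.2,1)),((*t,.128),Rt(7.2,0))])
```

```text
[[0.50200649 0.10815226 0.012     ]
 [0.46909498 0.37021117 0.012     ]
 [0.61467485 0.38520643 0.012     ]] exp (.501,.109) (.470,.3675) (.615,.3875)
bar [[0.54862506 0.31681218 0.061     ]] exp .547 .324
-> [0.474 0.17  0.165]
   [-0.052, -0.012, 0.732, 0.004, -0.034, 0.001]
-> [0.474 0.17  0.128]
   [-0.006, 0.0, 0.37, 0.0, -0.011, 0.0]
```

play_rows:
  increments:
    - [[-0.01, -0.002, 0.1, 0, -0.006, 0, -1], [-0.02, -0.005, 0.25, 0.001, -0.014, 0, -1], [-0.03, -0.008, 0.4, 0.002, -0.024, 0, -1], [-0.04, -0.01, 0.55, 0.003, -0.034, 0, -1], [-0.05, -0.012, 0.67, 0.004, -0.044, 0.001, -1], [-0.055, -0.012, 0.73, 0.004, -0.044, 0.001, -1], [-0.055, -0.012, 0.73, 0.004, -0.044, 0.001, -1], [-0.055, -0.012, 0.73, 0.004, -0.044, 0.001, -1]]

```text
time: 16.65
position: [0.4737, 0.1707, 0.1653]
tool_rot: [3.135, 0.2, 0.003]
ft_force: [0.6, -0.1, -2.2]
grip_width: 0.201
grip_force: 50.0
```

Run:
```python
from h import *
s=ctrl.get_state();print(np.round(s['position'],4),yp(s),np.round(s['ft_force'],1),np.round(s['torque'],2))
print(np.degrees((Rt(7.2,0).inv()*Ro.from_rotvec(s['tool_rot'])).as_rotvec()))
snap('wrist','w10'); board_in_tool('w10')
```

```text
[0.4737 0.1707 0.1653] (np.float64(7.290005245945546), np.float64(0.09744226464169171)) [ 0.6 -0.1 -2.2] [-0.05  0.27 -0.  ]
[-0.03292731  0.09746816 -0.08997716]
bbox 174 0 273 184
left: y at mid [ 0.09034882 -0.05718398] ang -0.15241452 right [0.09029898 0.05185293] -0.49291113 front [ 0.04817025 -0.00598933] ang -0.27321187
```

play_rows:
  increments:
    - [[0, 0, 0.07, 0, 0, 0, -1], [0, 0, 0.14, 0, 0, 0, -1], [0, 0, 0.21, 0, 0, 0, -1], [0, 0, 0.28, 0, 0, 0, -1], [0, 0, 0.35, 0, 0, 0, -1], [0, 0, 0.42, 0, 0, 0, -1], [0, 0, 0.49, 0, 0, 0, -1], [0, 0, 0.5, 0, 0, 0, -1]]

```text
time: 17.5
position: [0.4729, 0.1703, 0.114]
tool_rot: [3.134, 0.2, -0.001]
ft_force: [0.2, -0.1, -1.4]
grip_width: 0.203
grip_force: 50.0
```

play_rows:
  increments:
    - [[0, 0, 0.02, 0, 0, 0, -1], [0, 0, 0.03, 0, 0, 0, -1], [0, 0, 0.03, 0, 0, 0, -1]]

```text
time: 17.8
position: [0.4737, 0.1706, 0.1122]
tool_rot: [3.135, 0.2, 0.002]
ft_force: [-1.1, -0.5, -1.4]
grip_width: 0.202
grip_force: 50.0
```

Run:
```python
from h import *
s=ctrl.get_state();print(np.round(s['position'],4),yp(s),np.round(s['ft_force'],1),np.round(s['torque'],2))
snap('wrist','w11'); board_in_tool('w11')
```

```text
[0.4737 0.1706 0.1122] (np.float64(7.290397988098184), np.float64(0.08930166760632266)) [-1.1 -0.5 -1.4] [-0.07  0.27 -0.01]
bbox 174 0 273 184
left: y at mid [ 0.09034821 -0.05711925] ang -0.1833862 right [0.09029712 0.05170801] -0.4868365 front [ 0.04825134 -0.00353727] ang -0.1012892
```

play_rows:
  increments:
    - [[0, 0, 0.01, 0, 0, 0, -1], [0, 0, 0.015, 0, 0, 0, -1], [0, 0, 0.015, 0, 0, 0, -1]]

```text
time: 18.15
position: [0.4735, 0.1706, 0.1106]
tool_rot: [3.135, 0.2, 0.002]
ft_force: [-0.1, -0.3, -1.6]
grip_width: 0.202
grip_force: 50.0
```

play_rows:
  increments:
    - [[0, 0, 0.01, 0, 0, 0, -1], [0, 0, 0.015, 0, 0, 0, -1], [0, 0, 0.015, 0, 0, 0, -1]]

```text
time: 18.45
position: [0.4736, 0.1707, 0.1095]
tool_rot: [3.135, 0.2, 0.002]
ft_force: [-2.7, -0.4, 2.4]
grip_width: 0.202
grip_force: 50.0
```

play_rows:
  increments:
    - [[-0.05, 0, -0.005, 0, 0, 0, -1], [-0.12, 0, -0.005, 0, 0, 0, -1], [-0.2, 0, -0.005, 0, 0, 0, -1], [-0.28, 0, -0.005, 0, 0, 0, -1], [-0.36, 0, -0.005, 0, 0, 0, -1], [-0.44, 0, -0.005, 0, 0, 0, -1], [-0.52, 0, -0.005, 0, 0, 0, -1], [-0.6, 0, -0.005, 0, 0, 0, -1]]

```text
time: 19.25
position: [0.4132, 0.1629, 0.1096]
tool_rot: [3.135, 0.2, 0.002]
ft_force: [1.4, -0.1, -1.1]
grip_width: 0.198
grip_force: 50.0
```

Run:
```python
from h import *
s=ctrl.get_state();print(np.round(s['position'],4),yp(s),np.round(s['ft_force'],1),np.round(s['torque'],2),np.round(s['joint_positions'],2))
snap('wrist','w12'); board_in_tool('w12')
```

```text
[0.4132 0.1629 0.1096] (np.float64(7.296903802910167), np.float64(0.06588445400265831)) [ 1.4 -0.1 -1.1] [-0.07  0.05 -0.01] [-0.85  0.06  0.43  2.16 -0.03  0.93 -1.85]
bbox 417 150 223 110
left: y at mid [0.04339396 0.05034324] ang 9.140604 right [0.04670157 0.12396214] -72.51624 front [0.03219134 0.10867503] ang 8.144013
```

play_rows:
  increments:
    - [[-0.07, 0, 0, 0, 0, 0, -1], [-0.14, 0, 0, 0, 0, 0, -1], [-0.21, 0, 0, 0, 0, 0, -1], [-0.28, 0, 0, 0, 0, 0, -1], [-0.34, 0, 0, 0, 0, 0, -1], [-0.4, 0, 0, 0, 0, 0, -1], [-0.4, 0, 0, 0, 0, 0, -1], [-0.4, 0, 0, 0, 0, 0, -1]]

```text
time: 20.1
position: [0.3742, 0.1579, 0.1095]
tool_rot: [3.135, 0.2, 0.002]
ft_force: [-0.2, -0.1, 0.4]
grip_width: 0.198
grip_force: 50.0
```

Run:
```python
from h import *
s=ctrl.get_state();print(np.round(s['position'],4),yp(s),np.round(s['ft_force'],1),np.round(s['joint_positions'],2))
im,C=snap('wrist','w13'); cv2.imwrite('pics/w13b.png',bright(im,1.6))
```

```text
[0.3742 0.1579 0.1095] (np.float64(7.301177581204114), np.float64(0.06965720155209246)) [-0.2 -0.1  0.4] [-0.87 -0.03  0.4   2.24  0.01  0.92 -1.92]
```

View pics/w13b.png

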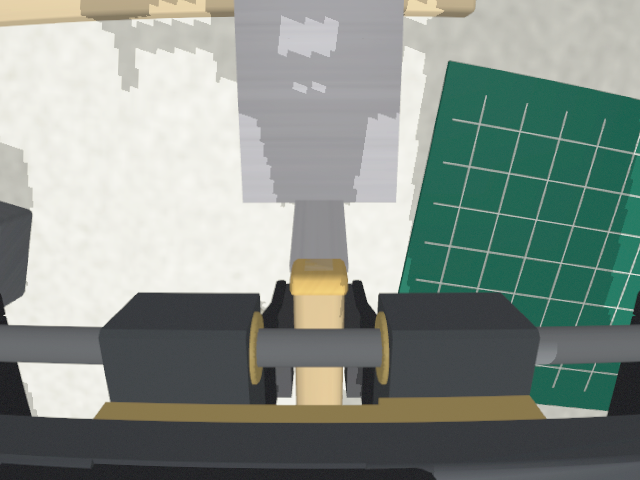

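The blade is clear of the jig and the picture shows the blade empty. I raise it and go for board 2, checking the jig with the top camera once the arm is away.

Run:
```python
from h import *
im,C=load('w8'); b=p2w(C,[(584,22),(570,152),(441,151)],.009); print(b)
plan([((.374,.158,.22),Rt(7.2)),((.46,-.08,.24),Rt(3)),((.432,-.3123,.20),Rt(2.1,-1)),((.432,-.3123,.104),Rt(2.1,-1))])
```

```text
[[ 0.66865765 -0.35978493  0.009     ]
 [ 0.57938147 -0.36107979  0.009     ]
 [ 0.57609749 -0.26580228  0.009     ]]
-> [0.374 0.158 0.22 ]
   [-0.001, -0.0, -0.552, 0.0, -0.0, 0.001]
   [-0.001, -0.001, -0.552, 0.0, -0.0, 0.001]
-> [ 0.46 -0.08  0.24]
   [0.185, 0.823, -0.067, 0.0, 0.0, 0.016]
   [0.205, 0.818, -0.067, 0.0, 0.0, 0.016]
   [0.225, 0.813, -0.067, 0.0, 0.0, 0.016]
-> [ 0.432 -0.312  0.2  ]
   [-0.134, 0.768, 0.133, 0.0, -0.004, 0.003]
   [-0.129, 0.769, 0.134, 0.0, -0.004, 0.003]
   [-0.124, 0.77, 0.135, 0.0, -0.004, 0.003]
-> [ 0.432 -0.312  0.104]
   [0.017, 0.0, 0.96, 0.0, 0.0, 0.0]
```

Board 2 reads the same as before.

play_rows:
  increments:
    - [[0, 0, -0.3, 0, 0, 0, -1], [0, 0, -0.6, 0, 0, 0, -1], [0, 0, -1, 0, 0, 0, -1], [0, 0, -1, 0, 0, 0, -1]]

```text
time: 20.55
position: [0.3773, 0.1594, 0.2144]
tool_rot: [-3.131, -0.199, -0.015]
ft_force: [0.7, 0.4, -1.3]
grip_width: 0.201
grip_force: 50.0
```

play_rows:
  increments:
    - [[0.18, 0.4, -0.17, 0, 0, 0.008, -1], [0.18, 0.82, -0.17, 0, 0, 0.016, -1], [0.18, 0.82, -0.17, 0, 0, 0.016, -1]]

```text
time: 20.85
position: [0.4035, 0.0737, 0.2265]
tool_rot: [3.136, 0.147, 0.002]
ft_force: [-0.6, 0.8, -2.2]
grip_width: 0.202
grip_force: 50.0
```

play_rows:
  increments:
    - [[0.2, 0.4, -0.07, 0, 0, 0.008, -1], [0.2, 0.82, -0.07, 0, 0, 0.016, -1], [0.2, 0.82, -0.07, 0, 0, 0.016, -1]]

```text
time: 21.15
position: [0.4312, -0.0062, 0.2332]
tool_rot: [3.137, 0.107, 0.001]
ft_force: [0.1, 1.1, -1.0]
grip_width: 0.203
grip_force: 50.0
```

play_rows:
  increments:
    - [[0.22, 0.4, -0.07, 0, 0, 0.008, -1], [0.22, 0.81, -0.07, 0, 0, 0.016, -1], [0.22, 0.81, -0.07, 0, 0, 0.016, -1]]

```text
time: 21.45
position: [0.4588, -0.0853, 0.2404]
tool_rot: [3.137, 0.067, 0.002]
ft_force: [-0.1, -0.5, -1.4]
grip_width: 0.2
grip_force: 50.0
```

play_rows:
  increments:
    - [[-0.13, 0.4, 0.13, 0, -0.004, 0.003, -1], [-0.13, 0.77, 0.13, 0, -0.004, 0.003, -1], [-0.13, 0.77, 0.13, 0, -0.004, 0.003, -1]]

```text
time: 21.75
position: [0.4487, -0.1618, 0.2271]
tool_rot: [3.138, 0.062, -0.01]
ft_force: [0.9, -0.5, -2.7]
grip_width: 0.199
grip_force: 50.0
```

play_rows:
  increments:
    - [[-0.13, 0.4, 0.13, 0, -0.004, 0.003, -1], [-0.13, 0.77, 0.13, 0, -0.004, 0.003, -1], [-0.13, 0.77, 0.13, 0, -0.004, 0.003, -1]]

```text
time: 22.05
position: [0.4394, -0.2388, 0.2144]
tool_rot: [3.137, 0.056, -0.019]
ft_force: [0.5, -0.1, -0.4]
grip_width: 0.2
grip_force: 50.0
```

play_rows:
  increments:
    - [[-0.12, 0.4, 0.13, 0, -0.004, 0.003, -1], [-0.12, 0.77, 0.13, 0, -0.004, 0.003, -1], [-0.12, 0.77, 0.13, 0, -0.004, 0.003, -1], [-0.12, 0.77, 0.13, 0, -0.004, 0.003, -1], [-0.12, 0.77, 0.13, 0, -0.004, 0.003, -1]]

```text
time: 22.55
position: [0.4322, -0.3103, 0.2015]
tool_rot: [-3.14, -0.062, 0.028]
ft_force: [-0.0, 0.2, -0.8]
grip_width: 0.2
grip_force: 50.0
```

```bash
cat >> h.py <<'E'
def top_board(f,x0,x1,y0,y1,z):
    im,C=load(f); o=rect(C,im,x0,x1,y0,y1,z,.001).astype(int)
    m=((o[:,:,0]>o[:,:,2]*1.15)&(o.max(2)<110)).astype(np.uint8)
    m=cv2.morphologyEx(m,cv2.MORPH_CLOSE,np.ones((3,3)))
    cs,_=cv2.findContours(m,cv2.RETR_EXTERNAL,cv2.CHAIN_APPROX_NONE)
    for c in sorted(cs,key=cv2.contourArea)[-2:]:
        if cv2.contourArea(c)<1500: continue
        (cx,cy),(w,h),a=cv2.minAreaRect(c); print('board centre',round(x1-cy*.001,4),round(y1-cx*.001,4),'size',round(w),round(h),'ang',round(a,1))
E
python3 - <<'E'
from h import *
s=ctrl.get_state();print(np.round(s['position'],4),yp(s),np.round(s['ft_force'],1),np.round(s['joint_positions'],2))
im,C=snap('top','t2')
top_board('t2',.48,.65,.10,.26,.018); top_board('t2',.54,.70,-.38,0,.009)
cv2.imwrite('pics/t2o.png',cv2.resize(bright(rect(C,im,.36,.70,-.1,.40,.015,.001),1.8),None,fx=1.5,fy=1.5,interpolation=cv2.INTER_CUBIC))
E
```

```text
[ 0.4322 -0.3103  0.2015] (np.float64(2.2751455256602306), np.float64(-1.0315129225587332)) [-0.   0.2 -0.8] [-0.33  0.22  1.01  1.88 -0.19  1.17 -0.78]
board centre 0.564 0.1862 size 84 102 ang 83.2
board centre 0.6255 -0.304 size 87 106 ang 90.0
```

Top camera: board 1 is in the jig at (0.564,0.186), yaw about 7°, and board 2 is at (0.6255,-0.304). Going down for board 2.

play_rows:
  increments:
    - [[0.005, 0, 0.35, 0, 0, 0, -1], [0.01, 0, 0.7, 0, 0, 0, -1], [0.017, 0, 0.96, 0, 0, 0, -1], [0.017, 0, 0.96, 0, 0, 0, -1], [0.017, 0, 0.96, 0, 0, 0, -1]]

```text
time: 23.1
position: [0.4322, -0.3115, 0.1066]
tool_rot: [3.14, 0.062, -0.027]
ft_force: [0.2, 0.1, -0.8]
grip_width: 0.201
grip_force: 50.0
```

play_rows:
  increments:
    - [[0, 0, 0.01, 0, 0, 0, -1], [0, 0, 0.02, 0, 0, 0, -1], [0, 0, 0.02, 0, 0, 0, -1]]

```text
time: 23.4
position: [0.432, -0.3124, 0.1048]
tool_rot: [3.14, 0.06, -0.025]
ft_force: [-0.9, -0.4, -0.8]
grip_width: 0.201
grip_force: 50.0
```

play_rows:
  increments:
    - [[0, 0, 0.005, 0, 0, 0, -1], [0, 0, 0.01, 0, 0, 0, -1], [0, 0, 0.01, 0, 0, 0, -1]]

```text
time: 23.7
position: [0.4317, -0.3124, 0.1031]
tool_rot: [3.14, 0.059, -0.027]
ft_force: [0.3, 0.3, -1.4]
grip_width: 0.205
grip_force: 50.0
```

play_rows:
  increments:
    - [[0, 0, 0.005, 0, 0, 0, -1], [0, 0, 0.01, 0, 0, 0, -1], [0, 0, 0.01, 0, 0, 0, -1]]

```text
time: 24.0
position: [0.4314, -0.3125, 0.1021]
tool_rot: [3.14, 0.059, -0.028]
ft_force: [-1.8, -1.1, 2.3]
grip_width: 0.204
grip_force: 50.0
```

play_rows:
  increments:
    - [[0, 0, 0.005, 0, 0, 0, -1], [0, 0, 0.01, 0, 0, 0, -1], [0, 0, 0.01, 0, 0, 0, -1]]

```text
time: 24.3
position: [0.4313, -0.3126, 0.1011]
tool_rot: [3.14, 0.059, -0.028]
ft_force: [-2.6, -0.4, 3.1]
grip_width: 0.201
grip_force: 50.0
```

play_rows:
  increments:
    - [[0.07, 0, -0.001, 0, 0, 0, -1], [0.14, 0, -0.002, 0, 0, 0, -1], [0.21, 0, -0.004, 0, 0, 0, -1], [0.28, 0, -0.005, 0, 0, 0, -1], [0.35, 0, -0.006, 0, 0, 0, -1], [0.42, 0, -0.007, 0, 0, 0, -1], [0.42, 0, -0.007, 0, 0, 0, -1]]

```text
time: 25.0
position: [0.4754, -0.3105, 0.101]
tool_rot: [3.139, 0.061, -0.025]
ft_force: [1.0, 0.7, 0.2]
grip_width: 0.204
grip_force: 50.0
```

play_rows:
  increments:
    - [[0.04, 0, -0.001, 0, 0, 0, -1], [0.08, 0, -0.002, 0, 0, 0, -1], [0.12, 0, -0.002, 0, 0, 0, -1], [0.16, 0, -0.003, 0, 0, 0, -1], [0.2, 0, -0.003, 0, 0, 0, -1], [0.25, 0, -0.004, 0, 0, 0, -1], [0.3, 0, -0.005, 0, 0, 0, -1], [0.3, 0, -0.005, 0, 0, 0, -1]]

```text
time: 25.8
position: [0.5049, -0.3094, 0.101]
tool_rot: [3.139, 0.06, -0.025]
ft_force: [-0.1, 0.0, 1.4]
grip_width: 0.203
grip_force: 50.0
```

Run:
```python
from h import *
s=ctrl.get_state();print(np.round(s['position'],4),yp(s),np.round(s['ft_force'],1),np.round(s['torque'],2))
snap('wrist','w14'); board_in_tool('w14')
```

```text
[ 0.5049 -0.3094  0.101 ] (np.float64(2.207073452582225), np.float64(-0.9168182162466603)) [-0.1  0.   1.4] [ 0.03 -0.15 -0.04]
bbox 177 0 276 73
left: y at mid [ 0.11277708 -0.05621257] ang 0.15089427 right [0.11276427 0.05392021] -0.16694999 front [ 0.09437992 -0.00746619] ang 0.13903281
```

play_rows:
  increments:
    - [[0.06, 0, -0.001, 0, 0, 0, -1], [0.12, 0, -0.002, 0, 0, 0, -1], [0.18, 0, -0.003, 0, 0, 0, -1], [0.24, 0, -0.004, 0, 0, 0, -1], [0.3, 0, -0.005, 0, 0, 0, -1], [0.36, 0, -0.006, 0, 0, 0, -1], [0.43, 0, -0.007, 0, 0, 0, -1], [0.43, 0, -0.007, 0, 0, 0, -1]]

```text
time: 26.65
position: [0.5475, -0.308, 0.1009]
tool_rot: [3.139, 0.06, -0.027]
ft_force: [-1.6, -1.0, 3.5]
grip_width: 0.201
grip_force: 50.0
```

Run:
```python
from h import *
s=ctrl.get_state();print(np.round(s['position'],4),yp(s),np.round(s['ft_force'],1),np.round(s['torque'],2))
snap('wrist','w15'); board_in_tool('w15')
```

```text
[ 0.5475 -0.308   0.1009] (np.float64(2.1919658914368347), np.float64(-0.9691167367085669)) [-1.6 -1.   3.5] [-0.06  0.17  0.01]
bbox 176 0 277 176
left: y at mid [ 0.09220251 -0.05646857] ang -0.024746252 right [0.0921926  0.05360569] 0.34050134 front [ 0.05170185 -0.00020234] ang 0.27905852
```

play_rows:
  increments:
    - [[0.02, 0, 0, 0, 0, 0, -1], [0.04, 0, -0.001, 0, 0, 0, -1], [0.04, 0, -0.001, 0, 0, 0, -1]]

```text
time: 27.0
position: [0.5505, -0.3079, 0.1009]
tool_rot: [3.14, 0.059, -0.027]
ft_force: [-3.7, -0.5, 3.2]
grip_width: 0.202
grip_force: 50.0
```

play_rows:
  increments:
    - [[0, 0, -0.02, 0, 0.012, 0, -1], [0, 0, -0.05, 0, 0.024, 0, -1], [-0.02, 0, -0.09, 0, 0.036, 0, -1], [-0.04, 0, -0.14, 0, 0.05, 0, -1], [-0.06, 0, -0.2, 0, 0.055, 0, -1], [-0.08, 0, -0.28, 0, 0.055, 0, -1], [-0.1, 0, -0.36, 0, 0.055, 0, -1], [-0.12, 0, -0.44, 0, 0.055, 0, -1]]

```text
time: 27.8
position: [0.5394, -0.3082, 0.1461]
tool_rot: [-3.139, -0.06, -0.109]
ft_force: [0.4, 0.1, -0.8]
grip_width: 0.2
grip_force: 50.0
```

play_rows:
  increments:
    - [[-0.02, 0, -0.1, 0, 0, 0, -1], [-0.06, 0, -0.25, 0, 0, 0, -1], [-0.1, 0, -0.4, 0, 0, 0, -1], [-0.14, 0, -0.55, 0, 0, 0, -1], [-0.18, 0, -0.65, 0, 0, 0, -1], [-0.2, 0, -0.7, 0, 0, 0, -1], [-0.2, 0, -0.7, 0, 0, 0, -1]]

```text
time: 28.5
position: [0.5144, -0.3094, 0.2145]
tool_rot: [-3.138, -0.059, -0.111]
ft_force: [0.9, -0.1, -2.1]
grip_width: 0.199
grip_force: 50.0
```

Run:
```python
from h import *
s=ctrl.get_state();print(np.round(s['position'],4),yp(s),np.round(s['ft_force'],1),np.round(s['torque'],2))
snap('wrist','w16'); board_in_tool('w16')
```

```text
[ 0.5144 -0.3094  0.2145] (np.float64(2.148632201650375), np.float64(4.033895691537276)) [ 0.9 -0.1 -2.1] [-0.05  0.41  0.05]
bbox 180 0 273 190
left: y at mid [ 0.08111694 -0.05523638] ang 0.36547753 right [0.09377595 0.05365953] -0.036704775 front [ 0.04564879 -0.01473665] ang 0.054242857
```

Run:
```python
from h import *
yaw=7.2; R=Rt(yaw).as_matrix()[:2,:2]; t=np.array([.566,.184])-R@[.0906,-.0008]; np.save('t2.npy',t)
plan([((.46,-.08,.24),Rt(3,4)),((*t,.24),Rt(yaw,4)),((*t,.17),Rt(yaw,0))])
```

```text
-> [ 0.46 -0.08  0.24]
   [-0.146, -0.77, -0.098, 0.0, 0.0, -0.003]
   [-0.142, -0.77, -0.098, 0.0, 0.0, -0.003]
   [-0.139, -0.771, -0.098, 0.0, 0.0, -0.003]
-> [0.476 0.172 0.24 ]
   [0.098, -0.836, 0.007, 0.001, -0.0, -0.016]
   [0.118, -0.833, 0.008, 0.001, -0.0, -0.016]
   [0.138, -0.83, 0.01, 0.001, -0.0, -0.016]
-> [0.476 0.172 0.17 ]
   [-0.049, 0.0, 0.698, 0.0, -0.044, 0.0]
```

play_rows:
  increments:
    - [[-0.01, -0.07, -0.01, 0, 0, 0, -1], [-0.03, -0.18, -0.02, 0, 0, 0, -1], [-0.06, -0.3, -0.04, 0, 0, 0, -1], [-0.08, -0.42, -0.06, 0, 0, 0, -1], [-0.1, -0.54, -0.08, 0, 0, 0, -1], [-0.12, -0.66, -0.09, 0, 0, 0, -1], [-0.145, -0.77, -0.1, 0, 0, -0.003, -1]]

```text
time: 29.25
position: [0.4962, -0.2309, 0.222]
tool_rot: [-3.138, -0.069, -0.107]
ft_force: [0.2, -0.4, -1.8]
grip_width: 0.203
grip_force: 50.0
```

play_rows:
  increments:
    - [[-0.02, -0.11, -0.01, 0, 0, 0, -1], [-0.04, -0.22, -0.03, 0, 0, 0, -1], [-0.06, -0.33, -0.04, 0, 0, 0, -1], [-0.08, -0.44, -0.06, 0, 0, 0, -1], [-0.1, -0.55, -0.08, 0, 0, 0, -1], [-0.12, -0.66, -0.09, 0, 0, 0, -1], [-0.14, -0.77, -0.1, 0, 0, -0.003, -1]]

```text
time: 29.95
position: [0.478, -0.155, 0.231]
tool_rot: [-3.138, -0.076, -0.107]
ft_force: [0.2, 0.3, -1.3]
grip_width: 0.204
grip_force: 50.0
```

play_rows:
  increments:
    - [[-0.02, -0.11, -0.01, 0, 0, 0, -1], [-0.04, -0.22, -0.03, 0, 0, 0, -1], [-0.06, -0.33, -0.04, 0, 0, 0, -1], [-0.08, -0.44, -0.06, 0, 0, 0, -1], [-0.1, -0.55, -0.08, 0, 0, 0, -1], [-0.12, -0.66, -0.09, 0, 0, 0, -1], [-0.14, -0.77, -0.1, 0, 0, -0.003, -1]]

```text
time: 30.65
position: [0.4596, -0.0789, 0.24]
tool_rot: [-3.138, -0.083, -0.107]
ft_force: [-0.2, 0.5, -2.1]
grip_width: 0.199
grip_force: 50.0
```

play_rows:
  increments:
    - [[0.01, -0.11, 0, 0, 0, -0.002, -1], [0.03, -0.23, 0, 0, 0, -0.004, -1], [0.04, -0.35, 0, 0, 0, -0.006, -1], [0.06, -0.47, 0, 0, 0, -0.008, -1], [0.07, -0.59, 0, 0, 0, -0.011, -1], [0.09, -0.71, 0, 0, 0, -0.014, -1], [0.1, -0.835, 0.007, 0, 0, -0.016, -1]]

```text
time: 31.35
position: [0.4662, 0.0047, 0.2403]
tool_rot: [3.137, 0.121, 0.109]
ft_force: [1.0, -1.0, -1.7]
grip_width: 0.202
grip_force: 50.0
```

play_rows:
  increments:
    - [[0.02, -0.12, 0, 0, 0, -0.002, -1], [0.03, -0.24, 0, 0, 0, -0.004, -1], [0.05, -0.36, 0, 0, 0, -0.006, -1], [0.07, -0.48, 0, 0, 0, -0.008, -1], [0.09, -0.6, 0, 0, 0, -0.011, -1], [0.1, -0.72, 0, 0, 0, -0.014, -1], [0.12, -0.835, 0.008, 0, 0, -0.016, -1]]

```text
time: 32.05
position: [0.4716, 0.089, 0.24]
tool_rot: [3.134, 0.161, 0.108]
ft_force: [-0.3, 1.0, -1.5]
grip_width: 0.2
grip_force: 50.0
```

play_rows:
  increments:
    - [[0.02, -0.12, 0, 0, 0, -0.002, -1], [0.04, -0.25, 0, 0, 0, -0.004, -1], [0.06, -0.38, 0, 0, 0, -0.006, -1], [0.08, -0.51, 0, 0, 0, -0.009, -1], [0.1, -0.63, 0, 0, 0, -0.012, -1], [0.12, -0.75, 0, 0, 0, -0.014, -1], [0.14, -0.83, 0.01, 0, 0, -0.016, -1], [0.14, -0.83, 0.01, 0, 0, -0.016, -1]]

```text
time: 32.85
position: [0.477, 0.1733, 0.2393]
tool_rot: [3.131, 0.203, 0.108]
ft_force: [-0.4, -0.3, -2.0]
grip_width: 0.204
grip_force: 50.0
```

play_rows:
  increments:
    - [[-0.01, 0, 0.1, 0, -0.006, 0, -1], [-0.02, 0, 0.25, 0, -0.014, 0, -1], [-0.03, 0, 0.4, 0, -0.024, 0, -1], [-0.04, 0, 0.55, 0, -0.034, 0, -1], [-0.05, 0, 0.65, 0, -0.044, 0, -1], [-0.05, 0, 0.7, 0, -0.044, 0, -1], [-0.05, 0, 0.7, 0, -0.044, 0, -1], [-0.05, 0, 0.7, 0, -0.044, 0, -1]]

```text
time: 33.65
position: [0.4772, 0.1715, 0.1696]
tool_rot: [3.129, 0.199, 0.001]
ft_force: [-0.3, 0.6, -1.9]
grip_width: 0.198
grip_force: 50.0
```

Run:
```python
from h import *
s=ctrl.get_state();print(np.round(s['position'],4),yp(s),np.round(s['ft_force'],1),np.round(s['torque'],2))
snap('wrist','w17'); board_in_tool('w17')
t=np.load('t2.npy'); plan([((*t,s['position'][2]),Rt(7.2,0))])
```

```text
[0.4772 0.1715 0.1696] (np.float64(7.279106406652927), np.float64(0.0036141478360920487)) [-0.3  0.6 -1.9] [-0.05  0.28  0.02]
bbox 180 0 273 190
left: y at mid [ 0.08909258 -0.05515248] ang 0.3700623 right [0.08911151 0.05385685] 0.09537682 front [ 0.04563538 -0.01246885] ang 0.11186233
-> [0.476 0.172 0.17 ]
   [-0.01, -0.005, 0.003, 0.004, -0.0, 0.001]
```

play_rows:
  increments:
    - [[-0.01, -0.005, 0.07, 0.004, 0, 0, -1], [-0.01, -0.005, 0.14, 0.004, 0, 0, -1], [-0.01, -0.005, 0.21, 0.004, 0, 0, -1], [-0.01, -0.005, 0.28, 0.004, 0, 0, -1], [-0.01, -0.005, 0.35, 0.004, 0, 0, -1], [-0.01, -0.005, 0.42, 0.004, 0, 0, -1], [-0.01, -0.005, 0.48, 0.004, 0, 0, -1], [-0.01, -0.005, 0.48, 0.004, 0, 0, -1]]

```text
time: 34.5
position: [0.4753, 0.1711, 0.1203]
tool_rot: [3.134, 0.199, -0.003]
ft_force: [0.4, 0.5, -1.9]
grip_width: 0.204
grip_force: 50.0
```

play_rows:
  increments:
    - [[0, 0, 0.01, 0, 0, 0, -1], [0, 0, 0.025, 0, 0, 0, -1], [0, 0, 0.025, 0, 0, 0, -1]]

```text
time: 34.8
position: [0.476, 0.1715, 0.1189]
tool_rot: [3.135, 0.199, -0.0]
ft_force: [0.1, 0.5, -1.7]
grip_width: 0.201
grip_force: 50.0
```

play_rows:
  increments:
    - [[0, 0, 0.01, 0, 0, 0, -1], [0, 0, 0.015, 0, 0, 0, -1], [0, 0, 0.015, 0, 0, 0, -1]]

```text
time: 35.1
position: [0.4759, 0.1714, 0.1174]
tool_rot: [3.135, 0.199, -0.001]
ft_force: [-1.0, -0.5, -2.5]
grip_width: 0.203
grip_force: 50.0
```

Run:
```python
from h import *
s=ctrl.get_state();print(np.round(s['position'],4),yp(s),np.round(s['ft_force'],1),np.round(s['torque'],2))
snap('wrist','w18'); board_in_tool('w18')
```

```text
[0.4759 0.1714 0.1174] (np.float64(7.27642543729888), np.float64(-0.028222731028348987)) [-1.  -0.5 -2.5] [-0.04  0.25 -0.04]
bbox 180 0 274 193
left: y at mid [ 0.088479   -0.05509364] ang 0.35803667 right [0.08849965 0.05393408] 0.16100672 front [ 0.04556401 -0.00702632] ang 0.3569295
```

play_rows:
  increments:
    - [[0, 0, 0.01, 0, 0, 0, -1], [0, 0, 0.015, 0, 0, 0, -1], [0, 0, 0.015, 0, 0, 0, -1]]

```text
time: 35.45
position: [0.4759, 0.1715, 0.1159]
tool_rot: [3.135, 0.199, -0.001]
ft_force: [-0.6, -0.2, -0.8]
grip_width: 0.199
grip_force: 50.0
```

play_rows:
  increments:
    - [[0, 0, 0.005, 0, 0, 0, -1], [0, 0, 0.01, 0, 0, 0, -1], [0, 0, 0.01, 0, 0, 0, -1]]

```text
time: 35.75
position: [0.4758, 0.1713, 0.1152]
tool_rot: [3.135, 0.199, -0.001]
ft_force: [-3.0, -1.7, 4.5]
grip_width: 0.199
grip_force: 50.0
```

play_rows:
  increments:
    - [[-0.05, 0, -0.006, 0, 0, 0, -1], [-0.12, 0, -0.006, 0, 0, 0, -1], [-0.2, 0, -0.006, 0, 0, 0, -1], [-0.28, 0, -0.006, 0, 0, 0, -1], [-0.36, 0, -0.006, 0, 0, 0, -1], [-0.44, 0, -0.006, 0, 0, 0, -1], [-0.52, 0, -0.006, 0, 0, 0, -1], [-0.6, 0, -0.006, 0, 0, 0, -1]]

```text
time: 36.55
position: [0.4156, 0.1637, 0.1155]
tool_rot: [3.135, 0.2, -0.001]
ft_force: [0.7, 0.5, -1.0]
grip_width: 0.197
grip_force: 50.0
```

play_rows:
  increments:
    - [[-0.07, 0, 0, 0, 0, 0, -1], [-0.14, 0, 0, 0, 0, 0, -1], [-0.21, 0, 0, 0, 0, 0, -1], [-0.28, 0, 0, 0, 0, 0, -1], [-0.35, 0, 0, 0, 0, 0, -1], [-0.42, 0, 0, 0, 0, 0, -1], [-0.42, 0, 0, 0, 0, 0, -1], [-0.42, 0, 0, 0, 0, 0, -1]]

```text
time: 37.35
position: [0.3746, 0.1585, 0.1155]
tool_rot: [3.135, 0.2, -0.001]
ft_force: [0.3, 1.0, -1.5]
grip_width: 0.199
grip_force: 50.0
```

play_rows:
  increments:
    - [[0, 0, -0.3, 0, 0, 0, -1], [0, 0, -0.6, 0, 0, 0, -1], [0, 0, -1, 0, 0, 0, -1], [0, 0, -1, 0, 0, 0, -1]]

```text
time: 37.75
position: [0.3779, 0.16, 0.2205]
tool_rot: [-3.13, -0.199, -0.013]
ft_force: [0.6, 0.9, -1.2]
grip_width: 0.197
grip_force: 50.0
```

Run:
```python
from h import *
s=ctrl.get_state();print(np.round(s['position'],4),yp(s),np.round(s['joint_positions'],2))
# put back near the start place: lifter origin (.4214,.0039) heading 96.3, grip at tool x -.0825
u=np.array([np.cos(np.radians(96.3)),np.sin(np.radians(96.3))]); t=np.array([.4214,.0039])-.0825*u; print(t)
plan([((.44,.0,.23),Rt(40)),((*t,.19),Rt(96.3)),((*t,.106),Rt(96.3))])
```

```text
[0.3779 0.16   0.2205] (np.float64(7.261468340849956), np.float64(0.4813567564245649)) [-0.94 -0.19  0.44  2.12  0.08  1.18 -1.99]
[ 0.43045308 -0.07810178]
-> [0.44 0.   0.23]
   [0.207, 0.833, -0.049, -0.001, -0.003, -0.182]
   [-0.036, 0.857, -0.049, -0.001, -0.003, -0.182]
-> [ 0.43  -0.078  0.19 ]
   [-0.575, 0.537, 0.4, 0.0, 0.0, -0.626]
-> [ 0.43  -0.078  0.106]
   [0.0, 0.0, 0.84, 0.0, 0.0, 0.0]
```

play_rows:
  increments:
    - [[0.1, 0.4, -0.05, 0, 0, -0.09, -1], [0.2, 0.83, -0.05, 0, 0, -0.18, -1], [0.2, 0.83, -0.05, 0, 0, -0.18, -1], [0.2, 0.83, -0.05, 0, 0, -0.18, -1]]

```text
time: 38.15
position: [0.4053, 0.0778, 0.2201]
tool_rot: [3.077, 0.633, -0.002]
ft_force: [1.4, 0.4, -1.8]
grip_width: 0.201
grip_force: 50.0
```

play_rows:
  increments:
    - [[-0.02, 0.4, -0.05, 0, 0, -0.09, -1], [-0.04, 0.86, -0.05, 0, 0, -0.18, -1], [-0.04, 0.86, -0.05, 0, 0, -0.18, -1], [-0.04, 0.86, -0.05, 0, 0, -0.18, -1], [-0.04, 0.86, -0.05, 0, 0, -0.18, -1]]

```text
time: 38.65
position: [0.4353, -0.0001, 0.2251]
tool_rot: [-2.955, -1.067, 0.002]
ft_force: [-0.0, 0.3, -1.4]
grip_width: 0.204
grip_force: 50.0
```

play_rows:
  increments:
    - [[-0.14, 0.13, 0.1, 0, 0, -0.09, -1], [-0.28, 0.26, 0.2, 0, 0, -0.18, -1], [-0.42, 0.4, 0.3, 0, 0, -0.28, -1], [-0.57, 0.54, 0.4, 0, 0, -0.38, -1], [-0.57, 0.54, 0.4, 0, 0, -0.48, -1], [-0.57, 0.54, 0.4, 0, 0, -0.57, -1], [-0.57, 0.54, 0.4, 0, 0, -0.626, -1], [-0.57, 0.54, 0.4, 0, 0, -0.626, -1]]

```text
time: 39.45
position: [0.4262, -0.0779, 0.1854]
tool_rot: [-2.099, -2.337, 0.001]
ft_force: [0.2, 0.7, -0.9]
grip_width: 0.203
grip_force: 50.0
```

Run:
```python
from h import *
s=ctrl.get_state();print(np.round(s['position'],4),yp(s),np.round(s['joint_positions'],2))
snap('top','t3'); top_board('t3',.48,.65,.10,.26,.024); top_board('t3',.54,.70,-.38,0,.009)
im,C=snap('wrist','w19')
plan([((.4305,-.0781,.106),Rt(96.3))])
```

```text
[ 0.4262 -0.0779  0.1854] (np.float64(96.16113116755984), np.float64(0.0023626742044720816)) [-0.94 -0.17  1.    2.12  0.16  1.12  0.09]
board centre 0.5639 0.1849 size 85 104 ang 82.7
-> [ 0.43  -0.078  0.106]
   [-0.002, 0.042, 0.795, -0.0, 0.0, -0.004]
```

The stack reads (0.564,0.185) with yaw 7.3°, and the tray is empty. Next I lay the lifter back on the mat.

play_rows:
  increments:
    - [[0, 0.02, 0.25, 0, 0, 0, -1], [0, 0.04, 0.5, 0, 0, 0, -1], [0, 0.04, 0.7, 0, 0, 0, -1], [0, 0.04, 0.8, 0, 0, 0, -1], [0, 0.04, 0.82, 0, 0, 0, -1], [0, 0.04, 0.82, 0, 0, 0, -1]]

```text
time: 40.15
position: [0.4302, -0.0791, 0.1035]
tool_rot: [2.103, 2.334, -0.003]
ft_force: [-0.4, -0.0, -1.0]
grip_width: 0.198
grip_force: 50.0
```

play_rows:
  increments:
    - [[0, 0, 0.01, 0, 0, 0, -1], [0, 0, 0.02, 0, 0, 0, -1], [0, 0, 0.02, 0, 0, 0, -1]]

```text
time: 40.45
position: [0.4305, -0.0792, 0.1019]
tool_rot: [2.102, 2.335, 0.001]
ft_force: [-0.2, -0.4, -1.0]
grip_width: 0.2
grip_force: 50.0
```

play_rows:
  increments:
    - [[0, 0, 0.01, 0, 0, 0, -1], [0, 0, 0.015, 0, 0, 0, -1], [0, 0, 0.015, 0, 0, 0, -1]]

```text
time: 40.75
position: [0.4306, -0.0794, 0.1004]
tool_rot: [2.102, 2.335, -0.0]
ft_force: [-0.6, 0.4, 2.8]
grip_width: 0.204
grip_force: 50.0
```

Run:
```python
from h import *
s0=(np.array([.4305,-.079,.1005]),Rt(96.3))
plan([((.4305,-.079,.20),Rt(96.3)),((.559,.3075,.26),Rt(124.6))],start=s0)
```

```text
-> [ 0.43  -0.079  0.2  ]
   [0.0, 0.0, -0.995, 0.0, 0.0, 0.0]
-> [0.559 0.308 0.26 ]
   [0.925, 0.425, -0.15, 0.0, 0.0, -0.079]
   [0.866, 0.536, -0.15, 0.0, 0.0, -0.079]
   [0.793, 0.639, -0.15, 0.0, 0.0, -0.079]
   [0.708, 0.731, -0.15, 0.0, 0.0, -0.079]
```

play_rows:
  increments:
    - [[0, 0, 0, 0, 0, 0, 0], [0, 0, 0, 0, 0, 0, 0], [0, 0, 0, 0, 0, 0, 0], [0, 0, 0, 0, 0, 0, 0], [0, 0, 0, 0, 0, 0, 0]]

```text
time: 41.25
position: [0.4302, -0.0793, 0.1]
tool_rot: [-2.102, -2.335, 0.001]
ft_force: [0.5, 0.6, 0.7]
grip_width: 0.483
grip_force: 0.0
```

play_rows:
  increments:
    - [[0, 0, -0.1, 0, 0, 0, 0], [0, 0, -0.3, 0, 0, 0, 0], [0, 0, -0.6, 0, 0, 0, 0], [0, 0, -1, 0, 0, 0, 0], [0, 0, -1, 0, 0, 0, 0]]

```text
time: 41.75
position: [0.4333, -0.0795, 0.2045]
tool_rot: [2.099, 2.332, 0.014]
ft_force: [1.4, 0.1, -0.3]
grip_width: 0.499
grip_force: 0.0
```

play_rows:
  increments:
    - [[0.92, 0.42, -0.15, 0, 0, -0.079, 0], [0.92, 0.42, -0.15, 0, 0, -0.079, 0], [0.92, 0.42, -0.15, 0, 0, -0.079, 0]]

```text
time: 42.05
position: [0.4638, 0.0231, 0.2155]
tool_rot: [1.941, 2.468, 0.002]
ft_force: [0.2, -0.4, -0.6]
grip_width: 0.501
grip_force: 0.0
```

play_rows:
  increments:
    - [[0.87, 0.54, -0.15, 0, 0, -0.079, 0], [0.87, 0.54, -0.15, 0, 0, -0.079, 0], [0.87, 0.54, -0.15, 0, 0, -0.079, 0]]

```text
time: 42.35
position: [0.4962, 0.1206, 0.2297]
tool_rot: [1.784, 2.584, -0.001]
ft_force: [-0.4, -0.5, 0.4]
grip_width: 0.499
grip_force: 0.0
```

play_rows:
  increments:
    - [[0.79, 0.64, -0.15, 0, 0, -0.079, 0], [0.79, 0.64, -0.15, 0, 0, -0.079, 0], [0.79, 0.64, -0.15, 0, 0, -0.079, 0]]

```text
time: 42.65
position: [0.5282, 0.2173, 0.2438]
tool_rot: [1.621, 2.69, -0.001]
ft_force: [0.0, -0.4, -0.6]
grip_width: 0.503
grip_force: 0.0
```

play_rows:
  increments:
    - [[0.71, 0.73, -0.15, 0, 0, -0.079, 0], [0.71, 0.73, -0.15, 0, 0, -0.079, 0], [0.71, 0.73, -0.15, 0, 0, -0.079, 0], [0.71, 0.73, -0.15, 0, 0, -0.079, 0], [0.71, 0.73, -0.15, 0, 0, -0.079, 0]]

```text
time: 43.15
position: [0.5602, 0.3044, 0.259]
tool_rot: [1.467, 2.778, -0.005]
ft_force: [0.1, -0.4, -0.0]
grip_width: 0.499
grip_force: 0.0
```

Run:
```python
from h import *
s=ctrl.get_state();print(np.round(s['position'],4),yp(s),np.round(s['joint_positions'],2))
im,C=snap('wrist','w20'); cv2.imwrite('pics/w20b.png',bright(im,1.6))
K,d=C[0],C[1]
# knob bar: very dark pixels around expected place
e=w2p(C,[.5475,.324,.061])[0]; print('expected px',e)
```

```text
[0.5602 0.3044 0.259 ] (np.float64(124.33969434395257), np.float64(-0.08471127543884172)) [-1.18  0.4   0.84  1.55 -0.3   1.33  0.29]
expected px [320.76453849 194.83257111]
```

View pics/w20b.png

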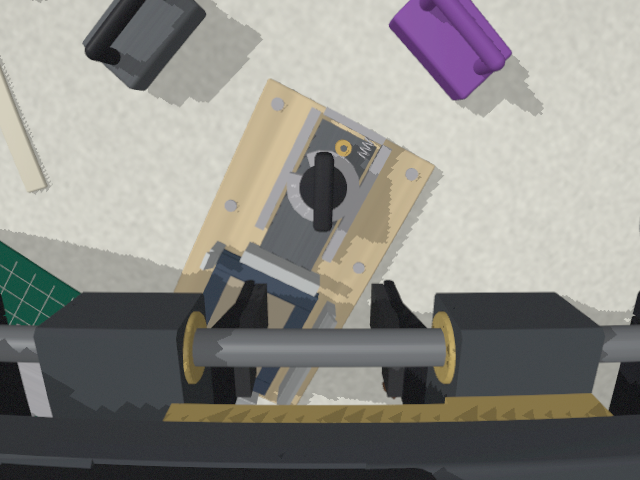

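The bar grip is at (323,192), running from (323,152) to (323,232), in line with the tool x axis. The stack's edge is visible behind the jaw at (270,280). The dark weight is at (145,40).

Run:
```python
from h import *
im,C=load('w20')
b=p2w(C,[(323,192),(323,153),(323,231)],.061); print(b, np.linalg.norm(b[1]-b[2])); v=b[1]-b[2]; print(np.degrees(np.arctan2(v[1],v[0])))
c=np.array([.5475,.3235]); c=(c+b[0,:2])/2; print('use',c)
plan([((*c,.17),Rt(124)),((*c,.106),Rt(124))])
```

```text
[[0.54765584 0.32653391 0.061     ]
 [0.53241664 0.34869553 0.061     ]
 [0.56364666 0.30328571 0.061     ]] 0.05511230258425641
124.51775322766055
use [0.54757792 0.32501696]
-> [0.548 0.325 0.17 ]
   [0.246, 0.015, 0.894, -0.001, 0.001, 0.003]
-> [0.548 0.325 0.106]
   [0.0, 0.0, 0.64, 0.0, 0.0, 0.0]
```

play_rows:
  increments:
    - [[0.12, 0.007, 0.4, 0, 0, 0, 0], [0.25, 0.015, 0.89, 0, 0, 0, 0], [0.25, 0.015, 0.89, 0, 0, 0, 0], [0.25, 0.015, 0.89, 0, 0, 0, 0], [0.25, 0.015, 0.89, 0, 0, 0, 0]]

```text
time: 43.7
position: [0.5492, 0.3268, 0.1737]
tool_rot: [1.465, 2.776, 0.004]
ft_force: [0.5, -0.7, 0.4]
grip_width: 0.501
grip_force: 0.0
```

play_rows:
  increments:
    - [[0, 0, 0.2, 0, 0, 0, 0], [0, 0, 0.4, 0, 0, 0, 0], [0, 0, 0.55, 0, 0, 0, 0], [0, 0, 0.63, 0, 0, 0, 0], [0, 0, 0.63, 0, 0, 0, 0], [0, 0, 0.63, 0, 0, 0, 0]]

```text
time: 44.3
position: [0.5479, 0.3279, 0.1088]
tool_rot: [1.464, 2.779, 0.001]
ft_force: [0.9, 0.0, -0.9]
grip_width: 0.501
grip_force: 0.0
```

play_rows:
  increments:
    - [[0, 0, 0, 0, 0, 0, -1], [0, 0, 0, 0, 0, 0, -1], [0, 0, 0, 0, 0, 0, -1], [0, 0, 0, 0, 0, 0, -1], [0, 0, 0, 0, 0, 0, -1], [0, 0, 0, 0, 0, 0, -1]]
  squeeze: 20

```text
time: 44.9
position: [0.5474, 0.328, 0.108]
tool_rot: [-1.464, -2.779, 0.0]
ft_force: [0.6, 0.1, 0.7]
grip_width: 0.157
grip_force: 20.0
```

Run:
```python
from h import *
s=ctrl.get_state();print(np.round(s['position'],4),yp(s),np.round(s['ft_force'],1),np.round(s['torque'],2),np.round(s['joint_positions'],2))
```

```text
[0.5474 0.328  0.108 ] (np.float64(124.44177208926912), np.float64(-0.0043233937130313675)) [0.6 0.1 0.7] [ 0.06 -0.09 -0.11] [-1.16  0.54  0.75  1.7  -0.41  1.07  0.32]
```

play_rows:
  increments:
    - [[-0.02, 0, 0, 0, 0, 0.05, -1], [-0.02, 0, 0, 0, 0, 0.1, -1], [-0.02, 0, 0, 0, 0, 0.15, -1], [-0.02, 0, 0, 0, 0, 0.2, -1], [-0.02, 0, 0, 0, 0, 0.25, -1], [-0.02, 0, 0, 0, 0, 0.3, -1], [-0.02, 0, 0, 0, 0, 0.35, -1], [-0.02, 0, 0, 0, 0, 0.4, -1]]

```text
time: 45.7
position: [0.5489, 0.3282, 0.108]
tool_rot: [2.252, 2.19, 0.004]
ft_force: [3.1, 4.1, -3.0]
grip_width: 0.163
grip_force: 20.0
```

Run:
```python
from h import *
s=ctrl.get_state();print(np.round(s['position'],4),yp(s),np.round(s['ft_force'],1),np.round(s['torque'],2),np.round(s['joint_positions'],2))
```

```text
[0.5489 0.3282 0.108 ] (np.float64(88.40103579064117), np.float64(0.10998499588233149)) [ 3.1  4.1 -3. ] [ 0.65 -0.7   0.24] [-1.25  0.59  0.89  1.7  -0.51  1.09 -0.23]
```

play_rows:
  increments:
    - [[0.02, 0.01, 0, 0, 0, 0.05, -1], [0.02, 0.01, 0, 0, 0, 0.1, -1], [0.02, 0.01, 0, 0, 0, 0.15, -1], [0.02, 0.01, 0, 0, 0, 0.2, -1], [0.02, 0.01, 0, 0, 0, 0.25, -1], [0.02, 0.01, 0, 0, 0, 0.3, -1], [0.02, 0.01, 0, 0, 0, 0.3, -1]]

```text
time: 46.4
position: [0.5504, 0.3281, 0.108]
tool_rot: [2.7, 1.603, 0.002]
ft_force: [4.1, 1.6, -1.3]
grip_width: 0.158
grip_force: 20.0
```

Run:
```python
from h import *
s=ctrl.get_state();print(np.round(s['position'],4),yp(s),np.round(s['ft_force'],1),np.round(s['torque'],2),np.round(s['joint_positions'],2))
```

```text
[0.5504 0.3281 0.108 ] (np.float64(61.40633582034346), np.float64(0.018672461428066167)) [ 4.1  1.6 -1.3] [ 0.03 -0.65 -0.28] [-1.31  0.65  0.98  1.7  -0.59  1.12 -0.65]
```

play_rows:
  increments:
    - [[0.0, 0.02, 0, 0, 0, 0.04, -1], [0.0, 0.02, 0, 0, 0, 0.08, -1], [0.0, 0.02, 0, 0, 0, 0.12, -1], [0.0, 0.02, 0, 0, 0, 0.16, -1], [0.0, 0.02, 0, 0, 0, 0.2, -1], [0.0, 0.02, 0, 0, 0, 0.2, -1]]

```text
time: 47.0
position: [0.5512, 0.3276, 0.108]
tool_rot: [2.916, 1.167, -0.001]
ft_force: [1.6, 1.0, 1.3]
grip_width: 0.156
grip_force: 20.0
```

Run:
```python
from h import *
s=ctrl.get_state();print(np.round(s['position'],4),yp(s),np.round(s['ft_force'],1),np.round(s['torque'],2),np.round(s['joint_positions'],2))
```

```text
[0.5512 0.3276 0.108 ] (np.float64(43.62292132263303), np.float64(-0.038463765318907474)) [1.6 1.  1.3] [-0.02 -0.11  0.38] [-1.34  0.68  1.05  1.7  -0.64  1.15 -0.92]
```

play_rows:
  increments:
    - [[0.0, 0.01, 0, 0, 0, 0.04, -1], [0.0, 0.01, 0, 0, 0, 0.08, -1], [0.0, 0.01, 0, 0, 0, 0.12, -1], [0.0, 0.01, 0, 0, 0, 0.12, -1]]

```text
time: 47.4
position: [0.5512, 0.3273, 0.1079]
tool_rot: [-3.013, -0.89, 0.003]
ft_force: [-0.8, 0.4, 3.1]
grip_width: 0.183
grip_force: 22.7
```

Run:
```python
from h import *
s=ctrl.get_state();print(np.round(s['position'],4),yp(s),np.round(s['ft_force'],1),np.round(s['torque'],2),np.round(s['joint_positions'],2))
```

```text
[0.5512 0.3273 0.1079] (np.float64(32.91057367208101), np.float64(-0.09888509128208954)) [-0.8  0.4  3.1] [0.07 0.51 0.67] [-1.36  0.71  1.08  1.7  -0.68  1.16 -1.08]
```

play_rows:
  increments:
    - [[0.0, 0, 0, 0, 0, 0.04, -1], [0.0, 0, 0, 0, 0, 0.08, -1], [0.0, 0, 0, 0, 0, 0.08, -1]]

```text
time: 47.7
position: [0.5512, 0.3273, 0.108]
tool_rot: [-3.063, -0.699, 0.003]
ft_force: [-2.5, 0.2, 4.5]
grip_width: 0.206
grip_force: 25.1
```

Run:
```python
from h import *
s=ctrl.get_state();print(np.round(s['position'],4),yp(s),np.round(s['ft_force'],1),np.round(s['torque'],2),np.round(s['joint_positions'],2))
```

```text
[0.5512 0.3273 0.108 ] (np.float64(25.72040528042451), np.float64(-0.10315666725496073)) [-2.5  0.2  4.5] [0.08 0.64 0.74] [-1.37  0.73  1.11  1.7  -0.7   1.17 -1.2 ]
```

The grip is being wedged open and the torque climbs to 0.74 N·m, so the knob has stopped after about 83°. I relax, release and rise for a look.

play_rows:
  increments:
    - [[0, 0, 0, 0, 0, -0.06, -1], [0, 0, 0, 0, 0, -0.12, -1], [0, 0, 0, 0, 0, -0.15, -1], [0, 0, 0, 0, 0, -0.15, -1]]

```text
time: 48.1
position: [0.5517, 0.3279, 0.1079]
tool_rot: [-2.958, -1.052, -0.0]
ft_force: [0.1, 2.7, 0.5]
grip_width: 0.178
grip_force: 18.9
```

play_rows:
  increments:
    - [[0, 0, 0, 0, 0, 0, 0], [0, 0, 0, 0, 0, 0, 0], [0, 0, 0, 0, 0, 0, 0], [0, 0, 0, 0, 0, 0, 0], [0, 0, 0, 0, 0, 0, 0]]

```text
time: 48.6
position: [0.5519, 0.3261, 0.1077]
tool_rot: [2.961, 1.047, -0.002]
ft_force: [0.4, -0.3, 0.5]
grip_width: 0.48
grip_force: 0.0
```

play_rows:
  increments:
    - [[0, 0, -0.2, 0, 0, 0, 0], [0, 0, -0.5, 0, 0, 0, 0], [0, 0, -1, 0, 0, 0, 0], [0, 0, -1, 0, 0, 0, 0]]

```text
time: 49.0
position: [0.5557, 0.3268, 0.216]
tool_rot: [-2.961, -1.046, -0.017]
ft_force: [0.7, -1.1, 0.7]
grip_width: 0.501
grip_force: 0.0
```

Run:
```python
from h import *
s=ctrl.get_state();print(np.round(s['position'],4),yp(s),np.round(s['joint_positions'],2))
# look pose: camera sees jig and weight: yaw 97, like w1
plan([((.52,.24,.30),Rt(97)),((.50,.22,.36),Rt(97))])
```

```text
[0.5557 0.3268 0.216 ] (np.float64(38.91840056159368), np.float64(0.6260386951643931)) [-1.4   0.59  1.16  1.6  -0.56  1.31 -1.05]
-> [0.52 0.24 0.3 ]
   [-0.814, 0.453, -0.848, 0.005, -0.006, -0.645]
-> [0.5  0.22 0.36]
   [-0.174, -0.223, -0.6, 0.0, 0.0, 0.0]
```

play_rows:
  increments:
    - [[-0.3, 0.15, -0.84, 0, 0, -0.1, 0], [-0.5, 0.3, -0.84, 0, 0, -0.2, 0], [-0.81, 0.45, -0.84, 0, 0, -0.4, 0], [-0.81, 0.45, -0.84, 0, -0.005, -0.645, 0], [-0.81, 0.45, -0.84, 0, -0.005, -0.645, 0], [-0.81, 0.45, -0.84, 0, -0.005, -0.645, 0], [-0.81, 0.45, -0.84, 0, -0.005, -0.645, 0], [-0.81, 0.45, -0.84, 0, -0.005, -0.645, 0]]

```text
time: 49.8
position: [0.5175, 0.2401, 0.2929]
tool_rot: [2.081, 2.351, -0.01]
ft_force: [-0.1, -0.9, 0.7]
grip_width: 0.501
grip_force: 0.0
```

play_rows:
  increments:
    - [[-0.1, -0.1, -0.3, 0, 0, 0, 0], [-0.17, -0.22, -0.6, 0, 0, 0, 0], [-0.17, -0.22, -0.6, 0, 0, 0, 0], [-0.17, -0.22, -0.6, 0, 0, 0, 0], [-0.17, -0.22, -0.6, 0, 0, 0, 0]]

```text
time: 50.3
position: [0.4974, 0.2218, 0.3514]
tool_rot: [2.081, 2.351, -0.014]
ft_force: [0.5, -0.2, -0.1]
grip_width: 0.499
grip_force: 0.0
```

Run:
```python
from h import *
s=ctrl.get_state();print(np.round(s['position'],4),yp(s))
im,C=snap('wrist','w21')
o=rect(C,im,.33,.63,.1,.45,.018,.0005); cv2.imwrite('pics/w21o.png',bright(o,1.6)); print(o.shape)
```

```text
[0.4974 0.2218 0.3514] (np.float64(96.95556883951036), np.float64(-0.4148821076750422))
(600, 700, 3)
```

View pics/w21o.png

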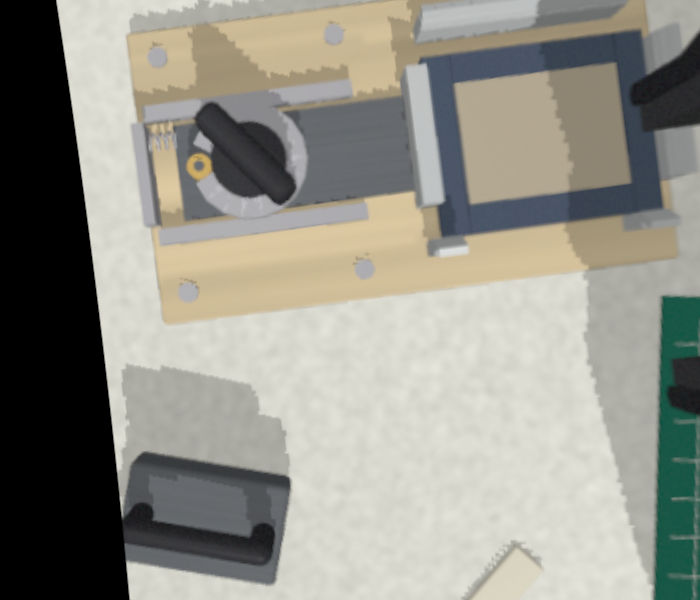

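The rectified picture shows the jaw pressed against the stack, its face at (425,135), with the roller at (198,165) sitting in the notch. Both boards are square, with top-board corners at (420,60), (640,30), (662,208) and (440,236). The weight's top corners are at (142,455), (290,480), (275,583) and (122,560), with its handle bar in the middle.

Run:
```python
from h import *
im,C=load('w21'); o=-C[2].T@C[3]
def W(c,r,h):
    w=np.array([.63-r*.0005,.45-c*.0005,.018]); return w+(o-w)*(h-.018)/(o[2]-.018)
k=np.array([W(*p,.028) for p in [(142,455),(290,480),(275,583),(122,560)]]); print('block',k.mean(0),np.linalg.norm(k[0]-k[1]),np.linalg.norm(k[1]-k[2]))
v=k[0]-k[1]+k[3]-k[2]; print('y dir',np.degrees(np.arctan2(v[1],v[0])))
b=np.array([W(*p,.058) for p in [(128,528),(268,552)]]); print('bar',b.mean(0),np.linalg.norm(b[0]-b[1]),np.degrees(np.arctan2(*(b[0]-b[1])[1::-1])))
s=np.array([W(*p,.024) for p in [(420,60),(640,30),(662,208),(440,236)]]); print('stack',s.mean(0),np.linalg.norm(s[0]-s[1]),np.linalg.norm(s[1]-s[2]))
w=(k.mean(0)+b.mean(0))[:2]/2
plan([((*w,.24),Rt(81)),((*w,.17),Rt(81))])
```

```text
block [0.37303669 0.34521827 0.028     ] 0.07328186274277917 0.0508182795788004
y dir 80.93942154976567
bar [0.37211182 0.34593765 0.058     ] 0.06433446496779134 80.27242144859835
stack [0.56219637 0.18140913 0.024     ] 0.10945015995995792 0.08841072888264033
-> [0.373 0.346 0.24 ]
   [0.695, -0.541, 0.553, -0.001, 0.003, 0.089]
   [0.61, -0.633, 0.555, -0.001, 0.003, 0.089]
-> [0.373 0.346 0.17 ]
   [0.0, 0.0, 0.7, 0.0, 0.0, 0.0]
```

Run:
```python
from h import *
plan([((.366,.298,.26),Rt(81))])
```

```text
-> [0.366 0.298 0.26 ]
   [0.462, -0.603, 0.455, -0.001, 0.003, 0.089]
   [0.371, -0.662, 0.456, -0.001, 0.003, 0.089]
```

play_rows:
  increments:
    - [[0.46, -0.6, 0.45, 0, 0.002, 0.089, 0], [0.46, -0.6, 0.45, 0, 0.002, 0.089, 0], [0.46, -0.6, 0.45, 0, 0.002, 0.089, 0]]

```text
time: 50.65
position: [0.4255, 0.2622, 0.3022]
tool_rot: [-2.23, -2.208, 0.023]
ft_force: [-0.1, 0.9, -0.4]
grip_width: 0.508
grip_force: 0.0
```

play_rows:
  increments:
    - [[0.37, -0.66, 0.45, 0, 0.002, 0.089, 0], [0.37, -0.66, 0.45, 0, 0.002, 0.089, 0], [0.37, -0.66, 0.45, 0, 0.002, 0.089, 0], [0.37, -0.66, 0.45, 0, 0.002, 0.089, 0], [0.37, -0.66, 0.45, 0, 0.002, 0.089, 0]]

```text
time: 51.15
position: [0.3681, 0.297, 0.2624]
tool_rot: [2.391, 2.038, -0.004]
ft_force: [0.2, -0.2, -0.2]
grip_width: 0.499
grip_force: 0.0
```

Run:
```python
from h import *
s=ctrl.get_state();print(np.round(s['position'],4),yp(s),np.round(s['joint_positions'],2))
im,C=snap('wrist','w22')
m=((im.max(2)<75)).astype(np.uint8); m[275:]=0
m=cv2.morphologyEx(m,cv2.MORPH_OPEN,np.ones((3,3)))
n,l,st,ce=cv2.connectedComponentsWithStats(m); 
for i in np.argsort(-st[1:,4])[:3]+1: print('dark',st[i],ce[i], im[l==i].mean(0))
vb=((im.max(2)<25)).astype(np.uint8); vb[275:]=0; vb=cv2.morphologyEx(vb,cv2.MORPH_OPEN,np.ones((3,3)))
n,l,st,ce=cv2.connectedComponentsWithStats(vb)
for i in np.argsort(-st[1:,4])[:3]+1:
    c=np.argwhere(l==i)[:,::-1].astype(np.float32); r=cv2.minAreaRect(c); print('black',st[i],r, p2w(C,r[0],.058))
k=1+np.argmax(cv2.connectedComponentsWithStats(m)[2][1:,4]); l=cv2.connectedComponentsWithStats(m)[1]
r=cv2.minAreaRect(np.argwhere(l==k)[:,::-1].astype(np.float32)); print(r,p2w(C,cv2.boxPoints(r),.028))
```

```text
[0.3681 0.297  0.2624] (np.float64(80.89972457559172), np.float64(-0.1183240552610833)) [-1.71 -0.11  0.93  1.94  0.09  1.27 -0.97]
dark [ 498   75   96  170 7949] [545.02767644 166.71619072] [40.76651151 38.64737703 37.1832935 ]
dark [ 281   97   65  107 6629] [312.80555137 148.24604013] [47.60763313 45.14029265 43.01764972]
dark [ 501  247  103   28 1254] [556.73524721 262.79027113] [51.31020734 39.35885167 32.56060606]
black [ 520  113   74   70 3044] ((550.1065673828125, 140.67213439941406), (47.11757278442383, 86.42489624023438), 39.80556869506836) [[0.5385663 0.3319743 0.058    ]]
black [305 102  16 101 952] ((312.5, 152.0), (100.0, 15.0), 90.0) [[0.37158625 0.34927714 0.058     ]]
black [304 157   3   6  18] ((305.0, 159.5), (5.0, 2.0), 90.0) [[0.36556608 0.34499022 0.058     ]]
((552.6018676757812, 157.5480194091797), (160.73228454589844, 92.2335433959961), 80.02793884277344) [[0.5120658  0.37447916 0.028     ]
 [0.58277089 0.37684719 0.028     ]
 [0.60725018 0.24802799 0.028     ]
 [0.52894969 0.24648859 0.028     ]]
```

The bar is found at (0.3716,0.3493), in line with the tool. That agrees with the block-based estimate after correcting for the clipped edge.

Run:
```python
from h import *
plan([((.3722,.349,.18),Rt(81)),((.3722,.349,.107),Rt(81))])
```

```text
-> [0.372 0.349 0.18 ]
   [0.521, -0.042, 0.825, -0.001, 0.001, -0.002]
-> [0.372 0.349 0.107]
   [0.0, 0.0, 0.73, 0.0, 0.0, 0.0]
```

play_rows:
  increments:
    - [[0.25, -0.02, 0.4, 0, 0, 0, 0], [0.52, -0.04, 0.82, 0, 0, 0, 0], [0.52, -0.04, 0.82, 0, 0, 0, 0], [0.52, -0.04, 0.82, 0, 0, 0, 0]]

```text
time: 51.6
position: [0.3718, 0.3484, 0.1791]
tool_rot: [2.387, 2.036, -0.009]
ft_force: [0.5, -0.4, 0.3]
grip_width: 0.501
grip_force: 0.0
```

play_rows:
  increments:
    - [[0, 0, 0.2, 0, 0, 0, 0], [0, 0, 0.4, 0, 0, 0, 0], [0, 0, 0.6, 0, 0, 0, 0], [0, 0, 0.73, 0, 0, 0, 0], [0, 0, 0.73, 0, 0, 0, 0], [0, 0, 0.73, 0, 0, 0, 0]]

```text
time: 52.2
position: [0.3715, 0.3496, 0.1088]
tool_rot: [-2.388, -2.037, 0.001]
ft_force: [-0.5, -0.9, 0.1]
grip_width: 0.497
grip_force: 0.0
```

play_rows:
  increments:
    - [[0, 0, 0, 0, 0, 0, -1], [0, 0, 0, 0, 0, 0, -1], [0, 0, 0, 0, 0, 0, -1], [0, 0, 0, 0, 0, 0, -1], [0, 0, 0, 0, 0, 0, -1], [0, 0, 0, 0, 0, 0, -1], [0, 0, 0, 0, 0, 0, -1]]
  squeeze: 50

```text
time: 52.9
position: [0.3712, 0.3494, 0.1071]
tool_rot: [-2.389, -2.04, 0.003]
ft_force: [3.0, 0.4, -1.1]
grip_width: 0.122
grip_force: 50.0
```

play_rows:
  increments:
    - [[0, 0, -0.1, 0, 0, 0, -1], [0, 0, -0.25, 0, 0, 0, -1], [0, 0, -0.45, 0, 0, 0, -1], [0, 0, -0.65, 0, 0, 0, -1], [0, 0, -0.85, 0, 0, 0, -1], [0, 0, -0.9, 0, 0, 0, -1], [0, 0, -0.9, 0, 0, 0, -1]]

```text
time: 53.6
position: [0.3707, 0.3497, 0.1977]
tool_rot: [-2.387, -2.039, 0.004]
ft_force: [0.6, 0.8, -7.5]
grip_width: 0.125
grip_force: 50.0
```

Run:
```python
from h import *
s=ctrl.get_state();print(np.round(s['position'],4),yp(s),np.round(s['ft_force'],1),np.round(s['torque'],2),s['grip_width']*87)
im,C=snap('wrist','w23'); T=np.array(ctrl.get_calibration('wrist')['T_tool_cam']); Ct=(C[0],C[1],T[:3,:3].T,-T[:3,:3].T@T[:3,3])
# dark block far edge in tool frame at column centre (block top depth .051+.027=.078)
for c in (300,320,340): print(c,[ (r,im[r,c].tolist()) for r in range(60,280,20)])
plan([((.47,.25,.20),Rt(90)),((.562,.180,.20),Rt(97.2)),((.562,.180,.138),Rt(97.2))])
```

```text
[0.3707 0.3497 0.1977] (np.float64(81.01176594307049), np.float64(-0.00025256335259435836)) [ 0.6  0.8 -7.5] [-0.08  0.09 -0.05] 10.88039912747454
300 [(60, [211, 221, 220]), (80, [211, 221, 219]), (100, [211, 220, 219]), (120, [199, 213, 214]), (140, [190, 204, 206]), (160, [192, 206, 207]), (180, [186, 201, 202]), (200, [35, 32, 31]), (220, [67, 64, 60]), (240, [68, 63, 61]), (260, [68, 63, 60])]
320 [(60, [211, 220, 219]), (80, [211, 221, 219]), (100, [210, 220, 219]), (120, [194, 208, 209]), (140, [194, 209, 210]), (160, [194, 208, 209]), (180, [194, 209, 211]), (200, [32, 31, 29]), (220, [8, 8, 8]), (240, [15, 15, 13]), (260, [16, 15, 14])]
340 [(60, [212, 221, 220]), (80, [138, 148, 149]), (100, [132, 142, 143]), (120, [194, 209, 210]), (140, [195, 209, 211]), (160, [203, 217, 218]), (180, [194, 209, 210]), (200, [33, 31, 30]), (220, [45, 43, 40]), (240, [45, 43, 41]), (260, [46, 44, 42])]
-> [0.47 0.25 0.2 ]
   [-0.412, 0.57, -0.018, -0.001, 0.0, -0.05]
   [-0.456, 0.536, -0.017, -0.001, 0.0, -0.05]
-> [0.562 0.18  0.2  ]
   [-0.7, 0.92, 0.0, 0.0, 0.0, -0.08]
-> [0.562 0.18  0.138]
   [0.0, 0.0, 0.62, 0.0, 0.0, 0.0]
```

Run:
```python
from h import *
im,C=load('w23'); T=np.array(ctrl.get_calibration('wrist')['T_tool_cam']); Ct=(C[0],C[1],T[:3,:3].T,-T[:3,:3].T@T[:3,3])
g=im.max(2).astype(int)
for c in (290,300,345,350):
    a=[r for r in range(170,230) if g[r,c]<90][0]; b=[r for r in range(a+4,235) if g[r,c]>g[a+4,c]+8][:1]
    print(c,a,p2w(Ct,(c,a),.107)[0][:2],b,p2w(Ct,(c,b[0]),.079)[0][:2] if b else '')
r=225; row=np.where(g[r]<90)[0]; row=row[(row>230)&(row<410)]; print(row[0],row[-1],p2w(Ct,[(row[0],r),(row[-1],r)],.079)[:,:2])
```

```text
290 198 [ 0.03817474 -0.0138744 ] [209] [ 0.03874998 -0.01199286]
300 198 [ 0.03817385 -0.00905836] [209] [ 0.03875014 -0.00782503]
345 199 [0.03770035 0.0126103 ] [210] [0.03833728 0.01092727]
350 199 [0.03770386 0.01502009] [210] [0.03833985 0.01301275]
262 376 [[ 0.03187243 -0.02392983]
 [ 0.03190224  0.02411245]]
```

play_rows:
  increments:
    - [[-0.1, 0.14, 0, 0, 0, -0.012, -1], [-0.2, 0.28, 0, 0, 0, -0.025, -1], [-0.3, 0.42, 0, 0, 0, -0.037, -1], [-0.41, 0.57, -0.02, 0, 0, -0.05, -1]]

```text
time: 54.05
position: [0.4199, 0.299, 0.1972]
tool_rot: [-2.305, -2.133, 0.01]
ft_force: [0.3, 0.2, -7.6]
grip_width: 0.119
grip_force: 50.0
```

play_rows:
  increments:
    - [[-0.11, 0.13, 0, 0, 0, -0.012, -1], [-0.22, 0.27, 0, 0, 0, -0.025, -1], [-0.33, 0.4, 0, 0, 0, -0.037, -1], [-0.456, 0.536, -0.02, 0, 0, -0.05, -1]]

```text
time: 54.45
position: [0.4698, 0.2496, 0.199]
tool_rot: [-2.219, -2.221, 0.01]
ft_force: [-0.5, 0.4, -8.1]
grip_width: 0.122
grip_force: 50.0
```

play_rows:
  increments:
    - [[-0.12, 0.16, 0, 0, 0, -0.014, -1], [-0.24, 0.32, 0, 0, 0, -0.028, -1], [-0.37, 0.49, 0, 0, 0, -0.042, -1], [-0.5, 0.65, 0, 0, 0, -0.056, -1], [-0.6, 0.8, 0, 0, 0, -0.07, -1], [-0.7, 0.92, 0, 0, 0, -0.08, -1], [-0.7, 0.92, 0, 0, 0, -0.08, -1], [-0.7, 0.92, 0, 0, 0, -0.08, -1]]

```text
time: 55.25
position: [0.5616, 0.1801, 0.1991]
tool_rot: [-2.077, -2.353, 0.009]
ft_force: [-0.2, 1.4, -8.3]
grip_width: 0.123
grip_force: 50.0
```

Run:
```python
from h import *
s=ctrl.get_state();print(np.round(s['position'],4),yp(s),np.round(s['ft_force'],1),np.round(s['torque'],2))
plan([((.562,.180,s['position'][2]),Rt(97.2))])
```

```text
[0.5616 0.1801 0.1991] (np.float64(97.12936442298162), np.float64(-0.09847804775973375)) [-0.2  1.4 -8.3] [0.03 0.03 0.03]
-> [0.562 0.18  0.199]
   [-0.002, 0.004, -0.0, -0.004, 0.001, -0.001]
```

play_rows:
  increments:
    - [[0.02, 0.004, 0.1, -0.003, 0, 0, -1], [0.02, 0.004, 0.2, -0.003, 0, 0, -1], [0.02, 0.004, 0.3, -0.003, 0, 0, -1], [0.02, 0.004, 0.4, -0.003, 0, 0, -1], [0.02, 0.004, 0.5, -0.003, 0, 0, -1], [0.02, 0.004, 0.6, -0.003, 0, 0, -1], [0.02, 0.004, 0.62, -0.003, 0, 0, -1], [0.02, 0.004, 0.62, -0.003, 0, 0, -1]]

```text
time: 56.05
position: [0.5623, 0.1821, 0.1381]
tool_rot: [2.077, 2.355, -0.001]
ft_force: [0.0, 0.0, -8.2]
grip_width: 0.117
grip_force: 50.0
```

play_rows:
  increments:
    - [[0, 0, 0.01, 0, 0, 0, -1], [0, 0, 0.025, 0, 0, 0, -1], [0, 0, 0.025, 0, 0, 0, -1]]

```text
time: 56.35
position: [0.5626, 0.1824, 0.1363]
tool_rot: [2.077, 2.355, 0.001]
ft_force: [0.6, -0.1, -7.8]
grip_width: 0.122
grip_force: 50.0
```

play_rows:
  increments:
    - [[0, 0, 0.01, 0, 0, 0, -1], [0, 0, 0.02, 0, 0, 0, -1], [0, 0, 0.02, 0, 0, 0, -1]]

```text
time: 56.65
position: [0.5624, 0.1823, 0.134]
tool_rot: [2.077, 2.355, 0.0]
ft_force: [0.3, -0.1, -7.7]
grip_width: 0.124
grip_force: 50.0
```

play_rows:
  increments:
    - [[0, 0, 0.01, 0, 0, 0, -1], [0, 0, 0.015, 0, 0, 0, -1], [0, 0, 0.015, 0, 0, 0, -1]]

```text
time: 56.95
position: [0.5625, 0.1823, 0.1325]
tool_rot: [2.077, 2.355, 0.0]
ft_force: [-0.2, 0.2, -7.7]
grip_width: 0.124
grip_force: 50.0
```

play_rows:
  increments:
    - [[0, 0, 0.01, 0, 0, 0, -1], [0, 0, 0.015, 0, 0, 0, -1], [0, 0, 0.015, 0, 0, 0, -1]]

```text
time: 57.25
position: [0.5627, 0.1824, 0.1312]
tool_rot: [2.077, 2.355, 0.001]
ft_force: [0.5, -0.3, -7.5]
grip_width: 0.122
grip_force: 50.0
```

play_rows:
  increments:
    - [[0, 0, 0.005, 0, 0, 0, -1], [0, 0, 0.01, 0, 0, 0, -1], [0, 0, 0.01, 0, 0, 0, -1]]

```text
time: 57.55
position: [0.5627, 0.1824, 0.1311]
tool_rot: [2.077, 2.356, 0.002]
ft_force: [-3.6, -0.4, 4.7]
grip_width: 0.123
grip_force: 50.0
```

play_rows:
  increments:
    - [[0, 0, 0.005, 0, 0, 0, -1], [0, 0, 0.007, 0, 0, 0, -1], [0, 0, 0.007, 0, 0, 0, -1]]

```text
time: 57.85
position: [0.5628, 0.1824, 0.1311]
tool_rot: [2.077, 2.356, 0.002]
ft_force: [-5.5, -1.4, 11.3]
grip_width: 0.119
grip_force: 50.0
```

play_rows:
  increments:
    - [[0, 0, -0.01, 0, 0, 0, -1], [0, 0, -0.012, 0, 0, 0, -1], [0, 0, -0.012, 0, 0, 0, 0], [0, 0, -0.012, 0, 0, 0, 0], [0, 0, -0.012, 0, 0, 0, 0], [0, 0, -0.012, 0, 0, 0, 0], [0, 0, -0.012, 0, 0, 0, 0]]

```text
time: 58.55
position: [0.5627, 0.1823, 0.1306]
tool_rot: [2.076, 2.355, 0.001]
ft_force: [-0.1, -0.3, 0.2]
grip_width: 0.458
grip_force: 0.0
```

play_rows:
  increments:
    - [[0, 0, -0.1, 0, 0, 0, 0], [0, 0, -0.3, 0, 0, 0, 0], [0, 0, -0.6, 0, 0, 0, 0], [0, 0, -1, 0, 0, 0, 0], [0, 0, -1, 0, 0, 0, 0]]

```text
time: 59.05
position: [0.5655, 0.1824, 0.2365]
tool_rot: [2.075, 2.352, 0.015]
ft_force: [0.7, -0.5, -0.5]
grip_width: 0.503
grip_force: 0.0
```

play_rows:
  increments:
    - [[-0.8, -0.5, -0.8, 0, 0, 0, 0], [-0.8, -0.5, -0.8, 0, 0, 0, 0], [-0.8, -0.5, -0.8, 0, 0, 0, 0], [-0.8, -0.5, -0.8, 0, 0, 0, 0], [-0.8, -0.5, -0.8, 0, 0, 0, 0]]

```text
time: 59.55
position: [0.5226, 0.0974, 0.3107]
tool_rot: [2.077, 2.357, 0.004]
ft_force: [-0.2, 0.1, -0.1]
grip_width: 0.5
grip_force: 0.0
```

Run:
```python
from h import *
s=ctrl.get_state();print(np.round(s['position'],4),yp(s),s['grip_width'])
im,C=snap('wrist','w24'); im2,C2=snap('top','t4')
# expected weight block top corners & stack corners vs picture: dark mask in the ortho at block top
for (i,c,n) in ((im,C,'wrist'),(im2,C2,'top')):
    o=rect(c,i,.50,.63,.10,.25,.052,.001).astype(int); m=(o.max(2)<85)&(abs(o[:,:,0]-o[:,:,2])<16); m=cv2.morphologyEx(m.astype(np.uint8),cv2.MORPH_OPEN,np.ones((3,3)))
    cs,_=cv2.findContours(m,cv2.RETR_EXTERNAL,cv2.CHAIN_APPROX_NONE); k=max(cs,key=cv2.contourArea); (a,b),wh,an=cv2.minAreaRect(k); print(n,'weight',.63-b*.001,.25-a*.001,wh,an)
o=rect(C2,im2,.28,.52,-.26,.14,.003,.001).astype(int); m=((abs(o[:,:,1]-o[:,:,2])<14)&(o[:,:,1]>70)).astype(np.uint8); m=cv2.morphologyEx(m[80:180,60:330],cv2.MORPH_OPEN,np.ones((5,5)))
n,l,st,ce=cv2.connectedComponentsWithStats(m)
for i in np.argsort(-st[1:,4])[:2]+1: print('mat grey blob',st[i][4],.52-.08-ce[i][1]*.001,.14-.06-ce[i][0]*.001)
```

```text
[0.5226 0.0974 0.3107] (np.float64(97.21237599330325), np.float64(0.09710878993315854)) 0.49952673630322303
wrist weight 0.5615511322021485 0.18070316314697266 (51.20099639892578, 79.4788589477539) 83.0887680053711
top weight 0.5655 0.17149999999999999 (129.0, 141.0) 90.0
mat grey blob 2734 0.41625749817117774 -0.011681419166057042
```

Run:
```python
from h import *
a=cv2.imread('pics/top0.png').astype(int); b=cv2.imread('pics/t4.png').astype(int)
for n,i in (('before',a),('now',b)):
    p=i[250:300,305:415]; m=((abs(p[:,:,1]-p[:,:,2])<20)&(p[:,:,2]>60)&(p[:,:,1]<p[:,:,2]+12)).astype(np.uint8)
    k,l,st,ce=cv2.connectedComponentsWithStats(m); print(n,[(st[j].tolist(),np.round(ce[j]+[305,250],1)) for j in np.argsort(-st[1:,4])[:3]+1])
d=np.abs(a-b).max(2); print('diff mat',[(d[250:305,x:x+10]>40).sum() for x in range(305,415,10)])
```

```text
before [([18, 8, 29, 24, 603], array([337.3, 269.8])), ([0, 0, 110, 6, 371], array([373. , 251.5])), ([51, 13, 33, 9, 186], array([372.1, 266.8]))]
now [([23, 8, 25, 24, 459], array([341. , 269.4])), ([16, 0, 94, 6, 346], array([376.7, 251.6])), ([51, 13, 33, 9, 181], array([372.5, 266.8]))]
diff mat [np.int64(5), np.int64(5), np.int64(0), np.int64(0), np.int64(0), np.int64(0), np.int64(0), np.int64(0), np.int64(0), np.int64(0), np.int64(0)]
```

The lifter lies where it started, and the weight is centred on the stack with the jaw closed. Handing in.

```bash
python3 -c "
from bench import ctrl
print(ctrl.close_job())"
```

```text
the job is handed in; nothing more can be done
None
```

I handed the job in at about 60 s: both boards are stacked in the jig, the lifter is back on the mat, the jaw is closed on the stack with its roller in the notch, and the weight stands on the middle of the stack; the verdict wasn't shown.

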